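Click the jar holder onto the rail and put the red-capped jar in it

ROBOT

A 6-joint arm with a two-finger parallel gripper is mounted at the origin on a cart in front of the work surface, level with it; the furniture and walls round the work are solid. World frame = base frame: x ahead of the robot, y to its left, z up, the work surface at z = 0. Lengths are in m, angles in rad, forces in N, time in s.
With the tool pointing down it reaches from about 0.25 to 0.775 m from the base axis. Payload 4 kg.
Tool frame: the origin (TCP) lies between the finger pads, 19 mm behind the fingertips; this is the grasp point; z points along the fingers, y is the line along which they close (so a half turn about z gives the same grasp; the last joint's range is limited). The gripper opens to 85 mm and grips with 20 to 120 N. Pads are 22 mm wide; open, the fingers measure 114 mm over their backs; the gripper's body (76 mm by 85 mm) begins 54 mm behind the grasp point. The pads swing forward as they close: fully open they stand 13 mm farther back than shut.
Start: joints at [1.136, 0.087, 1.371, -0, 1.684, -0.103], TCP at [0.179, 0.52, 0.25] pointing down, gripper open.
Joint ranges: [-3.1, 3.1], [-0.76, 2.03], [0.27, 2.55], [-1.08, 4.22], [0.17, 2.65], [-2.57, 2.57]. Speed limits (rad/s): [2.79, 2.79, 3.14, 3.14, 3.14, 3.14].

INTERFACE

Orientations are given as a unit quaternion [w, x, y, z].
In Python, from bench import * gives the robot as it stands.
- The arm moves only by the tool play_rows, never from a script. Its argument "series" is a list of rows, each an object of numbers: "dx", "dy", "dz": the shift along the tool's x, y, z in units of 50 mm (1.0 is 50 mm); "wx", "wy", "wz": the turn, a rotation vector about the tool's x, y, z in rad. In form: [{"dx": .., "dy": .., "dz": .., "wx": .., "wy": .., "wz": ..}, ...]. A call has 1 to 5 rows; each row shifts and turns the commanded pose from where the row before left it, along the tool's axes as they then stand; what a row does not reach is not made up. A row lasts 1/8 s, in which the tool goes at most 62.5 mm and 10.7 degrees, less where a joint would pass 70% of its speed; a pose out of reach is approached as far as the arm can. A call is refused whole if a number of a shift passes 1 or a number of a turn 0.188, either way. A call with a gripper value outside its range is refused whole. "claw" is the opening in per cent of the stroke, from 0 (shut) to 100 (fully open), set as the call begins (left out, the last holds). The fingers move at their own pace and stop on an object; "grip_force" is the grip in N (left out, the last holds). Time passes only in rows, so rows that do not move let the fingers close. It gives the time, the measured TCP pose, the force, the opening and the grip force at its end, in the units of the state.
- get_obs(): the state, without advancing time (a new reading comes with each control period).
- camera(name): name is "side" or "top"; returns (picture, depth): 420x560x3 uint8, blue, green, red; 420x560 float32, m along the optical axis (not along the pixel's ray), 0 where there is no reading.
- get_calibration(name): a dict with "camera_matrix" (3x3 intrinsics, pixels), "rvec" (rotation vector, rad) and "tvec" (3), from world to camera coordinates, as OpenCV has them. Camera axes: x right, y down, z forward; pixel columns grow to the right and rows downward; lengths in m; the calibration is good to about 2 mm. A picture is of the moment at which its call begins. get_calibration takes no time and is no camera call.
- hand_in(): hands the job in; it is judged then, once.
The state is a dict: "t": time; "qpos": joint angles; "qvel": joint speeds; "effort": joint torques, N m; "eef_pos": TCP position; "eef_rot": TCP orientation; "force": force on the tool from outside, world axes, zero at the start; "ft_torque": the same for the moment, N m; "gripper_width": opening from 0.0 (shut) to 1.0 (fully open); "finger_force": force on a finger pad.
Only numpy, scipy, OpenCV 4.12 (cv2) and the standard library are available. Lean on these libraries where they do the work, as an engineer would, in place of code of your own. Each camera call takes 0.05 s, during which the arm holds its last target. There are 200 camera calls.

TASK

Hang the slate-grey jar holder on the top rail of the little rail stand: press its hook down over the rail, gently, keeping hold of it until the orange safety latch has snapped shut underneath the rail, and let it hang square by itself. Then stand the red-capped spice jar upright in the holder's tray, and leave everything else where it is.

Things in the scene. Friction and masses are not known exactly. Their poses are not given: they have to be found in the camera images.
- rail_stand: Kitchen rail, fixed: wooden foot 130 (x) x 205 (y) x 12 mm, two telescopic posts (21 mm at the clamps) at x +40, y +-85 mm. Origin: centre of foot's underside; x to its back, y along the rail. Chromed top rail, 12 mm diameter, along y at x +40 mm; clamps set its axis 128 to 156 mm above the worktop: height NOT reported, find it by touch. Thin: over 25 N between holder and stand bends it.
- heel_bar (a point): Middle of the fixed heel bar of the stand, 8 mm diameter, along y below the top rail: stand frame (38, 0, 70) mm; axes as the stand's. The back plate of the hung holder leans on it. Posts and rail ends reach y +-102 mm: keep a carried holder clear of them.
- jar_holder: Slate-grey sheet-metal holder, loose, 0.24 to 0.37 kg. Origin: centre of the tray's underside; x towards the hook at its back, z up. Tray 84 (x) x 72 (y) mm outside, walls 3 mm thick, 36 high, floor 3. Back plate x 42 to 46 mm, 50 wide up to z 62, above 28 wide. It hangs on the front (-x) side of the rail, its x along the stand's x, origin 99 mm under the rail's axis, leaning up to 5 degrees.
- grip_tab (a point): Point for the TCP on the black grip tab that stands on the hook: holder frame (55, 0, 134) mm; axes as the holder's. Tab 12 mm thick (x), 34 wide (y), z 108 to 155 mm in the holder frame.
- hook_seat (a point): Where the rail's axis lies in the hook when home: holder frame (55, 0, 99) mm; axes as the holder's. Hook 28 mm wide, mouth facing down: throat from x 46 (plate) to x 64 mm (tip), round bend inside with its top at z 105 mm. Put the throat over the rail and press straight down.
- hook_tip (a point): Lowest end of the hook's tip, flared backwards: holder frame (70, 0, 60) mm. It must pass over the rail from the front, so bring the holder in with this point at least 10 mm above the rail's axis (49 mm above its home height).
- latch (a joint): Orange latch, 13 mm, hinged at the plate (holder frame x 46, z 78 mm), pointing up across the throat. Rad: 0 shut (cannot open outwards), 0.9 folded against the plate; a light spring shuts it. The rail meets it 20 to 25 mm before home and folds it in with 2 to 10 N; it snaps shut behind the rail 2 to 4 mm before the bend, a hard stop.
- red_jar: Glass spice jar with a red cap, 45 mm diameter, 106 mm high, 0.11 kg; the cap is the top 21 mm. Origin: centre of its underside, z up. It goes in the holder's tray; stood a little to the front (x about -8 mm in the holder frame) the gripper keeps clear of the grip tab.
- dark_jar: Spice jar with a dark cap and green label, 40 mm diameter, 105 mm high. Not needed. Origin: centre of its underside.
- mug: Blue and white mug, 78 mm diameter, 92 mm high, behind the stand. Not needed. Origin: centre of its underside.
- garlic: Head of garlic, 53 mm, behind the stand. Not needed. Origin: its underside.
- salt: Salt shaker with a grey cap, 44 mm diameter, 90 mm high, left of the sink. Not needed. Origin: centre of its underside.

How it is judged:
By the outcome, as a careful person would: the job done as asked, in the order asked, and still so for the second after the job is handed in, with the robot touching nothing.
It also fails if it takes over 72 s, if anything falls off the work surface, if the arm or the gripper's body presses on something with over 40 N, if the wrist force passes 120 N, or if a joint passes its speed limit or range.

## Working session

There is one attempt and no reset: what is moved stays moved. The work goes in short steps, Python scripts to look and compute and a tool call to move; the robot and the scene stay as the last step left them, time stands still between calls to the robot, and variables do not carry over. Pictures are saved under pics/ and viewed, at most 10 in all, crops included, and the job is handed in when it is done.

Besides the shell and the picture viewer there is one more tool, called after ">>>" by a JSON object that holds its "name" and its "arguments", one argument or row to a line. play_rows: Moves the arm, as the interface text tells. Its arguments: {"type":"object","properties":{"series":{"type":"array","items":{"type":"object","properties":{"dx":{"type":"number"},"dy":{"type":"number"},"dz":{"type":"number"},"wx":{"type":"number"},"wy":{"type":"number"},"wz":{"type":"number"}}}},"claw":{"type":"number"},"grip_force":{"type":"number"}},"required":["series"]}

```bash
mkdir -p pics
cat > h.py <<'E'
from bench import *
import numpy as np, cv2
def cal(n):
    c=get_calibration(n); R=cv2.Rodrigues(np.array(c["rvec"],float))[0]
    return np.array(c["camera_matrix"]),R,np.array(c["tvec"],float).ravel()
def pts(n,d):
    K,R,t=cal(n); v,u=np.mgrid[:d.shape[0],:d.shape[1]]
    r=np.stack([u,v,np.ones_like(u)],-1)@np.linalg.inv(K).T
    return (r*d[...,None]-t)@R
def look(n):
    im,d=camera(n); return im,d,pts(n,d)
E
python3 - <<'E'
from h import *
for n in("top","side"):
    im,d,P=look(n); cv2.imwrite(f"pics/{n}0.png",im); np.savez(f"{n}0.npz",im=im,P=P,d=d)
    K,R,t=cal(n); print(n,-R.T@t,R[2])
o=get_obs(); print(o["t"],o["eef_pos"],o["eef_rot"],o["force"])
E
```

```text
top [ 0.41287623 -0.03991863  1.22582699] [ 0.14431606 -0.00129318 -0.9895308 ]
side [-0.4749789  -0.90264739  0.79856957] [ 0.69103105  0.56563944 -0.45003124]
0.1 [0.17899202 0.51961684 0.24892498] [-2.86807372e-04  1.65135684e-01  9.86270312e-01 -9.97873613e-04] [0.38587804 0.02831573 0.47162088]
```

View pics/top0.png

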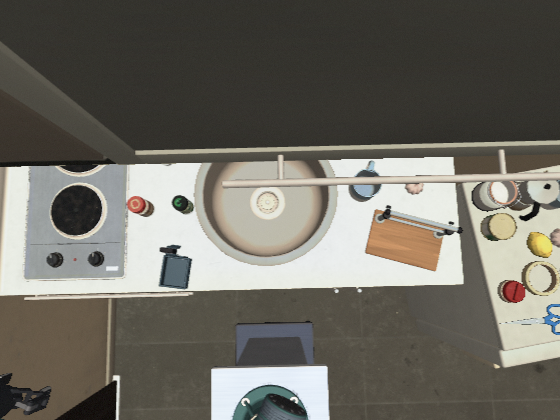

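View pics/side0.png

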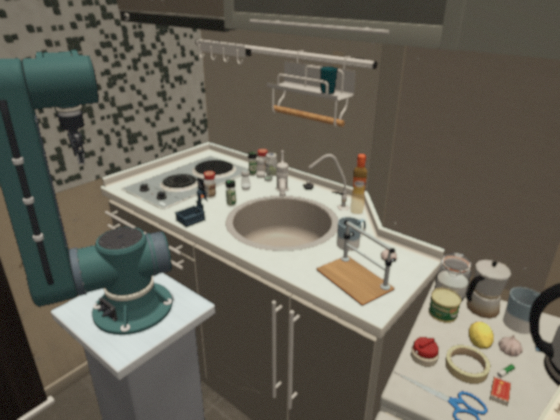

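Top view: holder tray at (175,270) with its tab at (170,248), red jar (137,205), stand foot (404,240), rail from (385,212) to (462,231). The side view confirms all are upright and shows the two posts.

Run:
```python
from h import *
z=np.load("top0.npz"); P=z["P"]; im=z["im"]
def box(u0,u1,v0,v1): 
    m=np.zeros(P.shape[:2],bool); m[v0:v1,u0:u1]=1; return m
hsv=cv2.cvtColor(im,cv2.COLOR_BGR2HSV)
print("table z",np.median(P[262:285,320:350,2]), "rail cab", P[183,250],P[140,300])
# foot
m=box(350,470,195,285)&(hsv[...,0]>5)&(hsv[...,0]<20)&(hsv[...,1]>90)&(abs(P[...,2]-.012)<.012)
r=cv2.minAreaRect(P[m][:,:2].astype(np.float32)); print("foot",m.sum(),r,np.median(P[m],0)); print(cv2.boxPoints(r))
m=box(370,475,195,250)&(P[...,2]>.1)&(P[...,2]<.2); Q=P[m]; print("rail n",len(Q),Q[:,2].min(),np.median(Q[:,2]),Q[:,2].max())
l=cv2.fitLine(Q[:,:2].astype(np.float32),cv2.DIST_HUBER,0,.01,.01).ravel(); s=(Q[:,:2]-l[2:])@l[:2]; print(l,s.min(),s.max(), l[2:]+l[:2]*(s.min()+s.max())/2)
# holder
m=box(150,200,235,295)&(P[...,2]>.02)&(P[...,2]<.2)
for lo,hi in((.025,.045),(.045,.12),(.12,.17)):
    Q=P[m&(P[...,2]>lo)&(P[...,2]<hi)]; r=cv2.minAreaRect(Q[:,:2].astype(np.float32)); print("holder",lo,len(Q),r,Q.mean(0),Q[:,2].max())
m=box(115,160,185,225)&(P[...,2]>.09)&(P[...,2]<.13); Q=P[m]; r=cv2.minEnclosingCircle(Q[:,:2].astype(np.float32)); print("red",len(Q),r,Q.mean(0),np.median(Q[:,2]))
m=box(165,195,190,220)&(P[...,2]>.09)&(P[...,2]<.13); Q=P[m]; print("dark",Q.mean(0))
c=np.hstack([cv2.resize(im[225:300,140:215],(400,400),interpolation=2),cv2.resize(im[190:280,360:470],(400,328),interpolation=2)[:].copy() if 0 else cv2.resize(im[195:280,365:470],(400,400),interpolation=2)])
cv2.imwrite("pics/c0.png",c)
```

```text
table z 0.0005537484338255326 rail cab [ 0.52279423 -0.00345032  0.69385849] [ 0.56557323 -0.06649566  0.73276103]
foot 2746 ((0.4895932376384735, -0.3934689164161682), (0.2028540074825287, 0.12831498682498932), 73.65656280517578) [ 0.47991771 -0.39076653  0.01276329]
[[ 0.39948723 -0.47274393]
 [ 0.5226173  -0.50885105]
 [ 0.5796993  -0.3141939 ]
 [ 0.4565692  -0.27808678]]
rail n 474 0.10017595406983108 0.14531417287887816 0.15235251292884755
[ 0.28009135  0.95997334  0.5218613  -0.42226905] -0.08168472279745013 0.12053533867536338 [ 0.52730218 -0.40362127]
holder 0.025 234 ((0.41662952303886414, 0.2557303011417389), (0.07549528032541275, 0.0883995071053505), 81.85111236572266) [0.41352855 0.2550954  0.03650195] 0.044930143011290155
holder 0.045 95 ((0.4647238254547119, 0.2599351406097412), (0.040118660777807236, 0.06431987881660461), 16.05119514465332) [0.46951211 0.24323467 0.09112795] 0.11723173106807297
holder 0.12 91 ((0.4692181646823883, 0.24656665325164795), (0.03428150713443756, 0.013385835103690624), 81.81951141357422) [0.4688476  0.24444855 0.15007973] 0.1588450723111683
red 249 ((0.5957556366920471, 0.3440797030925751), 0.02325577475130558) [0.59501213 0.34176803 0.10520553] 0.10598807600668736
dark [0.59648423 0.22655588 0.10464498]
```

View pics/c0.png

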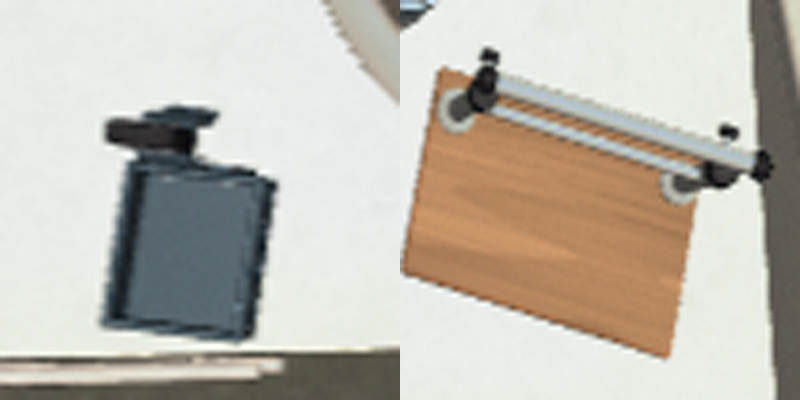

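Crops: holder tray is square-on at yaw about -8°, tab black on the plate. Stand is at yaw about -16.3°, rail slightly above the foot's back edge. Planning the approach to the tab at (0.470, 0.2475).

```bash
cat >> h.py <<'E'
from scipy.spatial.transform import Rotation as Ro
def plan(*way):
    """way: (x,y,z,heading of tool y in deg, rows); prints rows in tool axes, 50 mm units"""
    o=get_obs(); p=np.array(o["eef_pos"]); q=o["eef_rot"]; R=Ro.from_quat([*q[1:],q[0]])
    y=R.as_matrix()[:,1]; print("t%.2f"%o["t"],p.round(4),"head %.2f"%np.degrees(np.arctan2(y[1],y[0])),"tilt",R.as_matrix()[:2,2].round(4),"F",np.round(o["force"],1),"w",round(float(o["gripper_width"]),3))
    for x,yy,z,h,n in way:
        h=np.radians(h); T=Ro.from_matrix(np.array([[-np.sin(h),np.cos(h),0],[np.cos(h),np.sin(h),0],[0,0,-1]]))
        w=(R.inv()*T).as_rotvec()/n; s=(np.array([x,yy,z])-p)/n/.05
        for i in range(n):
            l=R.inv().apply(s); print(dict(zip(("dx","dy","dz","wx","wy","wz"),[round(float(a),3) for a in (*l,*w)]))); R=R*Ro.from_rotvec(w)
        p=np.array([x,yy,z]); print("--")
E
python3 - <<'E'
from h import *
plan((.470,.2475,.25,-8.1,10),(.470,.2475,.134,-8.1,4))
E
```

```text
t0.10 [0.179  0.5196 0.2489] head 70.99 tilt [-0.0009 -0.0019] F [0.4 0.  0.5] w 0.999
{'dx': -0.728, 'dy': -0.325, 'dz': -0.002, 'wx': -0.0, 'wy': 0.0, 'wz': 0.138}
{'dx': -0.765, 'dy': -0.222, 'dz': -0.002, 'wx': -0.0, 'wy': 0.0, 'wz': 0.138}
{'dx': -0.789, 'dy': -0.114, 'dz': -0.002, 'wx': -0.0, 'wy': 0.0, 'wz': 0.138}
{'dx': -0.797, 'dy': -0.005, 'dz': -0.002, 'wx': -0.0, 'wy': 0.0, 'wz': 0.138}
{'dx': -0.79, 'dy': 0.105, 'dz': -0.002, 'wx': -0.0, 'wy': 0.0, 'wz': 0.138}
{'dx': -0.768, 'dy': 0.213, 'dz': -0.002, 'wx': -0.0, 'wy': 0.0, 'wz': 0.138}
{'dx': -0.731, 'dy': 0.316, 'dz': -0.002, 'wx': -0.0, 'wy': 0.0, 'wz': 0.138}
{'dx': -0.681, 'dy': 0.414, 'dz': -0.002, 'wx': -0.0, 'wy': 0.0, 'wz': 0.138}
{'dx': -0.617, 'dy': 0.504, 'dz': -0.002, 'wx': -0.0, 'wy': 0.0, 'wz': 0.138}
{'dx': -0.542, 'dy': 0.584, 'dz': -0.002, 'wx': -0.0, 'wy': 0.0, 'wz': 0.138}
--
{'dx': 0.0, 'dy': 0.0, 'dz': 0.58, 'wx': -0.0, 'wy': 0.0, 'wz': 0.0}
{'dx': 0.0, 'dy': 0.0, 'dz': 0.58, 'wx': -0.0, 'wy': 0.0, 'wz': 0.0}
{'dx': 0.0, 'dy': 0.0, 'dz': 0.58, 'wx': -0.0, 'wy': 0.0, 'wz': 0.0}
{'dx': 0.0, 'dy': 0.0, 'dz': 0.58, 'wx': -0.0, 'wy': 0.0, 'wz': 0.0}
--
```

>>> {"name": "play_rows", "arguments": {
  "series": [
    {"dx": -0.73,"dy": -0.32,"wz": 0.138},
    {"dx": -0.76,"dy": -0.22,"wz": 0.138},
    {"dx": -0.79,"dy": -0.11,"wz": 0.138},
    {"dx": -0.8,"dy": 0,"wz": 0.138},
    {"dx": -0.79,"dy": 0.1,"wz": 0.138}
  ],
  "claw": 60,
  "grip_force": 70
}}

```text
invalid input at $.series[0]: expected keys dx, dy, dz, wx, wy, wz
```

>>> {"name": "play_rows", "arguments": {
  "series": [
    {"dx": -0.77,"dy": 0.21,"wz": 0.138},
    {"dx": -0.73,"dy": 0.32,"wz": 0.138},
    {"dx": -0.68,"dy": 0.41,"wz": 0.138},
    {"dx": -0.62,"dy": 0.5,"wz": 0.138},
    {"dx": -0.54,"dy": 0.58,"wz": 0.138}
  ]
}}

```text
invalid input at $.series[0]: expected keys dx, dy, dz, wx, wy, wz
```

>>> {"name": "play_rows", "arguments": {
  "series": [
    {},
    {}
  ]
}}

```text
invalid input at $.series[0]: expected keys dx, dy, dz, wx, wy, wz
```

Run:
```python
from h import *
plan((.470,.2475,.134,-8.1,5))
```

```text
t0.10 [0.179  0.5196 0.2489] head 70.99 tilt [-0.0009 -0.0019] F [0.4 0.  0.5] w 0.999
{'dx': -1.455, 'dy': -0.649, 'dz': 0.461, 'wx': -0.0, 'wy': 0.0, 'wz': 0.276}
{'dx': -1.577, 'dy': -0.228, 'dz': 0.46, 'wx': -0.0, 'wy': 0.0, 'wz': 0.276}
{'dx': -1.58, 'dy': 0.21, 'dz': 0.46, 'wx': -0.0, 'wy': 0.0, 'wz': 0.276}
{'dx': -1.463, 'dy': 0.633, 'dz': 0.46, 'wx': -0.0, 'wy': 0.0, 'wz': 0.276}
{'dx': -1.235, 'dy': 1.007, 'dz': 0.46, 'wx': -0.0, 'wy': 0.0, 'wz': 0.276}
--
```

All six keys are required.

>>> {"name": "play_rows", "arguments": {
  "series": [
    {"dx": -0.73,"dy": -0.32,"dz": 0,"wx": 0,"wy": 0,"wz": 0.138},
    {"dx": -0.76,"dy": -0.22,"dz": 0,"wx": 0,"wy": 0,"wz": 0.138},
    {"dx": -0.79,"dy": -0.11,"dz": 0,"wx": 0,"wy": 0,"wz": 0.138},
    {"dx": -0.8,"dy": 0,"dz": 0,"wx": 0,"wy": 0,"wz": 0.138},
    {"dx": -0.79,"dy": 0.1,"dz": 0,"wx": 0,"wy": 0,"wz": 0.138}
  ],
  "claw": 60,
  "grip_force": 70
}}

```text
t: 0.72
eef_pos: [0.3256, 0.3833, 0.2494]
eef_rot: [-0.0, 0.491, 0.871, -0.0]
force: [-0.0, 0.6, -0.5]
gripper_width: 0.6
finger_force: 0.0
```

>>> {"name": "play_rows", "arguments": {
  "series": [
    {"dx": -0.77,"dy": 0.21,"dz": 0,"wx": 0,"wy": 0,"wz": 0.138},
    {"dx": -0.73,"dy": 0.32,"dz": 0,"wx": 0,"wy": 0,"wz": 0.138},
    {"dx": -0.68,"dy": 0.41,"dz": 0,"wx": 0,"wy": 0,"wz": 0.138},
    {"dx": -0.62,"dy": 0.5,"dz": 0,"wx": 0,"wy": 0,"wz": 0.138},
    {"dx": -0.54,"dy": 0.58,"dz": 0,"wx": 0,"wy": 0,"wz": 0.138}
  ]
}}

```text
t: 1.35
eef_pos: [0.4706, 0.2472, 0.2494]
eef_rot: [-0.0, 0.757, 0.654, -0.0]
force: [-0.0, 0.8, -0.4]
gripper_width: 0.601
finger_force: 0.0
```

>>> {"name": "play_rows", "arguments": {
  "series": [
    {"dx": 0,"dy": 0,"dz": 0,"wx": 0,"wy": 0,"wz": 0},
    {"dx": 0,"dy": 0,"dz": 0,"wx": 0,"wy": 0,"wz": 0}
  ]
}}

```text
t: 1.6
eef_pos: [0.4696, 0.2485, 0.2495]
eef_rot: [-0.001, 0.755, 0.656, -0.0]
force: [-0.1, 0.0, 0.2]
gripper_width: 0.603
finger_force: 0.0
```

Run:
```python
from h import *
plan((.470,.2475,.134,-8.1,4))
```

```text
t1.60 [0.4696 0.2485 0.2495] head -8.03 tilt [-0.0014  0.0003] F [-0.1  0.   0.2] w 0.603
{'dx': -0.005, 'dy': 0.004, 'dz': 0.578, 'wx': -0.0, 'wy': -0.0, 'wz': 0.0}
{'dx': -0.005, 'dy': 0.004, 'dz': 0.578, 'wx': -0.0, 'wy': -0.0, 'wz': 0.0}
{'dx': -0.005, 'dy': 0.003, 'dz': 0.578, 'wx': -0.0, 'wy': -0.0, 'wz': 0.0}
{'dx': -0.005, 'dy': 0.003, 'dz': 0.578, 'wx': -0.0, 'wy': -0.0, 'wz': 0.0}
--
```

>>> {"name": "play_rows", "arguments": {
  "series": [
    {"dx": -0.01,"dy": 0,"dz": 0.58,"wx": 0,"wy": 0,"wz": 0},
    {"dx": -0.01,"dy": 0,"dz": 0.58,"wx": 0,"wy": 0,"wz": 0},
    {"dx": 0,"dy": 0,"dz": 0.58,"wx": 0,"wy": 0,"wz": 0},
    {"dx": 0,"dy": 0,"dz": 0.58,"wx": 0,"wy": 0,"wz": 0},
    {"dx": 0,"dy": 0,"dz": 0,"wx": 0,"wy": 0,"wz": 0}
  ]
}}

```text
t: 2.22
eef_pos: [0.4671, 0.2476, 0.1312]
eef_rot: [-0.001, 0.754, 0.656, -0.003]
force: [0.5, 0.5, 0.2]
gripper_width: 0.603
finger_force: 0.0
```

>>> {"name": "play_rows", "arguments": {
  "series": [
    {"dx": 0,"dy": 0,"dz": 0,"wx": 0,"wy": 0,"wz": 0},
    {"dx": 0,"dy": 0,"dz": 0,"wx": 0,"wy": 0,"wz": 0},
    {"dx": 0,"dy": 0,"dz": 0,"wx": 0,"wy": 0,"wz": 0},
    {"dx": 0,"dy": 0,"dz": 0,"wx": 0,"wy": 0,"wz": 0},
    {"dx": 0,"dy": 0,"dz": 0,"wx": 0,"wy": 0,"wz": 0}
  ],
  "claw": 0,
  "grip_force": 70
}}

```text
t: 2.85
eef_pos: [0.4707, 0.248, 0.1362]
eef_rot: [0.0, 0.755, 0.656, 0.002]
force: [-1.4, 1.5, 6.9]
gripper_width: 0.129
finger_force: 69.0
```

>>> {"name": "play_rows", "arguments": {
  "series": [
    {"dx": 0,"dy": 0,"dz": 0,"wx": 0,"wy": 0,"wz": 0},
    {"dx": 0,"dy": 0,"dz": 0,"wx": 0,"wy": 0,"wz": 0}
  ]
}}

```text
t: 3.1
eef_pos: [0.4707, 0.248, 0.1362]
eef_rot: [0.0, 0.755, 0.656, 0.002]
force: [-0.9, -0.7, 5.1]
gripper_width: 0.132
finger_force: 69.0
```

>>> {"name": "play_rows", "arguments": {
  "series": [
    {"dx": 0,"dy": 0,"dz": -0.4,"wx": 0,"wy": 0,"wz": 0},
    {"dx": 0,"dy": 0,"dz": -0.55,"wx": 0,"wy": 0,"wz": 0},
    {"dx": 0,"dy": 0,"dz": -0.6,"wx": 0,"wy": 0,"wz": 0},
    {"dx": 0,"dy": 0,"dz": -0.6,"wx": 0,"wy": 0,"wz": 0},
    {"dx": 0,"dy": 0,"dz": -0.5,"wx": 0,"wy": 0,"wz": 0}
  ]
}}

```text
t: 3.72
eef_pos: [0.4698, 0.247, 0.2668]
eef_rot: [0.0, 0.755, 0.655, -0.0]
force: [-0.1, -0.1, -3.3]
gripper_width: 0.126
finger_force: 68.5
```

>>> {"name": "play_rows", "arguments": {
  "series": [
    {"dx": 0,"dy": 0,"dz": 0,"wx": 0,"wy": 0,"wz": 0},
    {"dx": 0,"dy": 0,"dz": 0,"wx": 0,"wy": 0,"wz": 0}
  ]
}}

```text
t: 3.98
eef_pos: [0.4694, 0.247, 0.2645]
eef_rot: [-0.0, 0.755, 0.655, -0.001]
force: [0.0, -0.8, -3.9]
gripper_width: 0.134
finger_force: 68.6
```

Run:
```python
from h import *
plan((.412,-.370,.272,-16.3,15))
```

```text
t3.98 [0.4694 0.247  0.2645] head -8.09 tilt [-0.0027 -0.0012] F [ 0.  -0.8 -3.9] w 0.134
{'dx': -0.825, 'dy': 0.04, 'dz': -0.009, 'wx': -0.0, 'wy': 0.0, 'wz': 0.01}
{'dx': -0.825, 'dy': 0.048, 'dz': -0.009, 'wx': -0.0, 'wy': 0.0, 'wz': 0.01}
{'dx': -0.824, 'dy': 0.056, 'dz': -0.009, 'wx': -0.0, 'wy': 0.0, 'wz': 0.01}
{'dx': -0.824, 'dy': 0.064, 'dz': -0.009, 'wx': -0.0, 'wy': 0.0, 'wz': 0.01}
{'dx': -0.823, 'dy': 0.071, 'dz': -0.009, 'wx': -0.0, 'wy': 0.0, 'wz': 0.01}
{'dx': -0.822, 'dy': 0.079, 'dz': -0.009, 'wx': -0.0, 'wy': 0.0, 'wz': 0.01}
{'dx': -0.822, 'dy': 0.087, 'dz': -0.009, 'wx': -0.0, 'wy': 0.0, 'wz': 0.01}
{'dx': -0.821, 'dy': 0.095, 'dz': -0.009, 'wx': -0.0, 'wy': 0.0, 'wz': 0.01}
{'dx': -0.82, 'dy': 0.103, 'dz': -0.009, 'wx': -0.0, 'wy': 0.0, 'wz': 0.01}
{'dx': -0.819, 'dy': 0.111, 'dz': -0.009, 'wx': -0.0, 'wy': 0.0, 'wz': 0.01}
{'dx': -0.818, 'dy': 0.119, 'dz': -0.01, 'wx': -0.0, 'wy': 0.0, 'wz': 0.01}
{'dx': -0.816, 'dy': 0.126, 'dz': -0.01, 'wx': -0.0, 'wy': 0.0, 'wz': 0.01}
{'dx': -0.815, 'dy': 0.134, 'dz': -0.01, 'wx': -0.0, 'wy': 0.0, 'wz': 0.01}
{'dx': -0.814, 'dy': 0.142, 'dz': -0.01, 'wx': -0.0, 'wy': 0.0, 'wz': 0.01}
{'dx': -0.813, 'dy': 0.15, 'dz': -0.01, 'wx': -0.0, 'wy': 0.0, 'wz': 0.01}
--
```

>>> {"name": "play_rows", "arguments": {
  "series": [
    {"dx": -0.4,"dy": 0.02,"dz": -0.01,"wx": 0,"wy": 0,"wz": 0.01},
    {"dx": -0.82,"dy": 0.05,"dz": -0.01,"wx": 0,"wy": 0,"wz": 0.01},
    {"dx": -0.82,"dy": 0.06,"dz": -0.01,"wx": 0,"wy": 0,"wz": 0.01},
    {"dx": -0.82,"dy": 0.06,"dz": -0.01,"wx": 0,"wy": 0,"wz": 0.01},
    {"dx": -0.82,"dy": 0.07,"dz": -0.01,"wx": 0,"wy": 0,"wz": 0.01}
  ]
}}

```text
t: 4.6
eef_pos: [0.4516, 0.0615, 0.2676]
eef_rot: [-0.0, 0.772, 0.636, -0.001]
force: [0.6, -0.9, -3.4]
gripper_width: 0.13
finger_force: 68.5
```

>>> {"name": "play_rows", "arguments": {
  "series": [
    {"dx": -0.82,"dy": 0.08,"dz": -0.01,"wx": 0,"wy": 0,"wz": 0.01},
    {"dx": -0.82,"dy": 0.09,"dz": -0.01,"wx": 0,"wy": 0,"wz": 0.01},
    {"dx": -0.82,"dy": 0.1,"dz": -0.01,"wx": 0,"wy": 0,"wz": 0.01},
    {"dx": -0.82,"dy": 0.1,"dz": -0.01,"wx": 0,"wy": 0,"wz": 0.01},
    {"dx": -0.82,"dy": 0.11,"dz": -0.01,"wx": 0,"wy": 0,"wz": 0.01}
  ]
}}

```text
t: 5.22
eef_pos: [0.4319, -0.1435, 0.2702]
eef_rot: [-0.001, 0.787, 0.616, -0.001]
force: [0.9, 0.6, -3.7]
gripper_width: 0.13
finger_force: 68.5
```

>>> {"name": "play_rows", "arguments": {
  "series": [
    {"dx": -0.82,"dy": 0.12,"dz": -0.01,"wx": 0,"wy": 0,"wz": 0.01},
    {"dx": -0.82,"dy": 0.13,"dz": -0.01,"wx": 0,"wy": 0,"wz": 0.01},
    {"dx": -0.82,"dy": 0.13,"dz": -0.01,"wx": 0,"wy": 0,"wz": 0.01},
    {"dx": -0.8,"dy": 0.14,"dz": -0.01,"wx": 0,"wy": 0,"wz": 0.01},
    {"dx": -0.8,"dy": 0.15,"dz": -0.01,"wx": 0,"wy": 0,"wz": 0}
  ]
}}

```text
t: 5.85
eef_pos: [0.4117, -0.348, 0.2725]
eef_rot: [-0.001, 0.8, 0.601, -0.0]
force: [0.3, -0.6, -3.4]
gripper_width: 0.129
finger_force: 68.5
```

>>> {"name": "play_rows", "arguments": {
  "series": [
    {"dx": -0.4,"dy": 0.07,"dz": 0,"wx": 0,"wy": 0,"wz": 0},
    {"dx": 0,"dy": 0,"dz": 0,"wx": 0,"wy": 0,"wz": 0},
    {"dx": 0,"dy": 0,"dz": 0,"wx": 0,"wy": 0,"wz": 0}
  ]
}}

```text
t: 6.22
eef_pos: [0.4111, -0.3658, 0.2736]
eef_rot: [-0.001, 0.799, 0.601, 0.0]
force: [-0.7, 0.9, -3.9]
gripper_width: 0.132
finger_force: 68.5
```

Run:
```python
from h import *
plan((.5275,-.404,.272,-16.3,5))
for n in("top","side"):
    im,d,P=look(n); np.savez(f"{n}1.npz",im=im,P=P); 
    if n=="top": c=cv2.resize(im[180:300,340:480],(466,400),interpolation=2)
    else: c=np.hstack([c,cv2.resize(im[180:320,290:410],(343,400),interpolation=2)[:, :334]])
cv2.imwrite("pics/c1.png",c)
```

```text
t6.22 [ 0.4111 -0.3658  0.2736] head -16.06 tilt [-0.0004  0.0018] F [-0.7  0.9 -3.9] w 0.132
{'dx': -0.018, 'dy': 0.49, 'dz': 0.006, 'wx': -0.0, 'wy': -0.0, 'wz': 0.001}
{'dx': -0.018, 'dy': 0.49, 'dz': 0.006, 'wx': -0.0, 'wy': -0.0, 'wz': 0.001}
{'dx': -0.017, 'dy': 0.49, 'dz': 0.006, 'wx': -0.0, 'wy': -0.0, 'wz': 0.001}
{'dx': -0.017, 'dy': 0.49, 'dz': 0.006, 'wx': -0.0, 'wy': -0.0, 'wz': 0.001}
{'dx': -0.016, 'dy': 0.49, 'dz': 0.006, 'wx': -0.0, 'wy': -0.0, 'wz': 0.001}
--
```

View pics/c1.png

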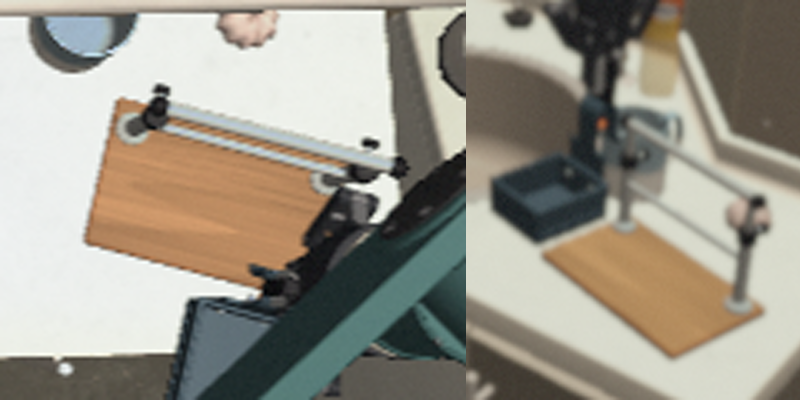

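Top: tray held, partly hidden by the forearm, rail clear at (285,140). Side: holder level with its hook left of the near post. I'll measure holder pose in hand and the rail position from depth.

Run:
```python
from h import *
tcp=np.array([.4111,-.3658,.2736])
h=np.radians(-16.3); u=np.array([np.cos(h),np.sin(h)]); v=np.array([-u[1],u[0]])
C=np.array([.4896,-.3935])
for n in("top","side"):
    z=np.load(n+"1.npz"); P=z["P"]
    L=np.stack([(P[...,:2]-C)@u,(P[...,:2]-C)@v,P[...,2]],-1)
    m=(abs(L[...,1])<.065)&(L[...,2]>.115)&(L[...,2]<.17)&(L[...,0]>.015)&(L[...,0]<.065); Q=L[m]
    print(n,"rail",len(Q),np.percentile(Q,[5,50,95],axis=0).round(4).tolist())
    for y0 in(-.05,-.02,.01,.04):
        q=Q[abs(Q[:,1]-y0-.01)<.015]; 
        if len(q): print("  y",y0,np.median(q,0).round(4))
    D=P-tcp; H=np.stack([D[...,:2]@u,D[...,:2]@v,D[...,2]],-1)
    m=(H[...,0]>-.12)&(H[...,0]<.03)&(abs(H[...,1])<.06)&(H[...,2]<-.085)&(H[...,2]>-.15); Q=H[m]
    print(n,"tray",len(Q),Q.min(0).round(4),Q.max(0).round(4))
    # rim: top surface per x slice
    for a,b in((-.1,-.08),(-.08,-.06),(-.06,-.04),(-.04,-.02)):
        q=Q[(Q[:,0]>a)&(Q[:,0]<b)]
        if len(q): print("  x",a,"z95",np.percentile(q[:,2],95).round(4))
    q=Q[Q[:,2]>-.106]
    if len(q)>10: r=cv2.minAreaRect(q[:,:2].astype(np.float32)); print(r)
```

```text
top rail 246 [[0.0343, -0.0584, 0.1416], [0.039, -0.001, 0.1457], [0.045, 0.0587, 0.1496]]
  y -0.05 [ 0.0394 -0.0407  0.1457]
  y -0.02 [ 0.0395 -0.0112  0.1456]
  y 0.01 [0.0386 0.0197 0.1452]
  y 0.04 [0.0386 0.0497 0.1458]
top tray 605 [-0.0976 -0.0358 -0.1389] [-0.0105  0.0373 -0.0867]
  x -0.1 z95 -0.0962
  x -0.08 z95 -0.096
  x -0.06 z95 -0.0977
  x -0.04 z95 -0.0978
((-0.05430116876959801, 0.0009711720049381256), (0.08751430362462997, 0.07245377451181412), 0.7243924140930176)
side rail 157 [[0.0321, -0.0593, 0.1389], [0.0356, -0.0051, 0.1448], [0.041, 0.0575, 0.1492]]
  y -0.05 [ 0.0358 -0.04    0.1443]
  y -0.02 [ 0.0352 -0.0119  0.1455]
  y 0.01 [0.0359 0.0203 0.1456]
  y 0.04 [0.0355 0.0517 0.1446]
side tray 1012 [-0.101  -0.0422 -0.1347] [-0.0099  0.0363 -0.0852]
  x -0.1 z95 -0.0956
  x -0.08 z95 -0.0962
  x -0.06 z95 -0.0967
  x -0.04 z95 -0.0971
((-0.055044401437044144, -0.0027176328003406525), (0.07575545459985733, 0.09043169021606445), 89.88268280029297)
```

>>> {"name": "play_rows", "arguments": {
  "series": [
    {"dx": -0.02,"dy": 0.4,"dz": 0,"wx": 0,"wy": 0,"wz": 0.001},
    {"dx": -0.02,"dy": 0.55,"dz": 0,"wx": 0,"wy": 0,"wz": 0.001},
    {"dx": -0.02,"dy": 0.55,"dz": 0,"wx": 0,"wy": 0,"wz": 0.001},
    {"dx": -0.02,"dy": 0.55,"dz": 0,"wx": 0,"wy": 0,"wz": 0.001},
    {"dx": -0.01,"dy": 0.4,"dz": 0,"wx": 0,"wy": 0,"wz": 0}
  ]
}}

```text
t: 6.95
eef_pos: [0.529, -0.4043, 0.2739]
eef_rot: [-0.0, 0.8, 0.6, 0.0]
force: [-0.1, -0.1, -3.3]
gripper_width: 0.132
finger_force: 68.8
```

>>> {"name": "play_rows", "arguments": {
  "series": [
    {"dx": 0,"dy": 0,"dz": 0,"wx": 0,"wy": 0,"wz": 0},
    {"dx": 0,"dy": 0,"dz": 0,"wx": 0,"wy": 0,"wz": 0},
    {"dx": 0,"dy": 0,"dz": 0,"wx": 0,"wy": 0,"wz": 0}
  ]
}}

```text
t: 7.32
eef_pos: [0.5269, -0.4049, 0.2745]
eef_rot: [0.0, 0.8, 0.6, -0.0]
force: [0.1, -0.4, -3.3]
gripper_width: 0.132
finger_force: 68.9
```

Run:
```python
from h import *
plan((.5275,-.4042,.215,-16.3,5))
```

```text
t7.33 [ 0.5269 -0.4049  0.2745] head -16.33 tilt [ 0.0001 -0.0002] F [ 0.1 -0.4 -3.3] w 0.132
{'dx': 0.004, 'dy': 0.001, 'dz': 0.238, 'wx': 0.0, 'wy': 0.0, 'wz': -0.0}
{'dx': 0.004, 'dy': 0.001, 'dz': 0.238, 'wx': 0.0, 'wy': 0.0, 'wz': -0.0}
{'dx': 0.004, 'dy': 0.001, 'dz': 0.238, 'wx': 0.0, 'wy': 0.0, 'wz': -0.0}
{'dx': 0.004, 'dy': 0.001, 'dz': 0.238, 'wx': 0.0, 'wy': 0.0, 'wz': -0.0}
{'dx': 0.004, 'dy': 0.001, 'dz': 0.238, 'wx': 0.0, 'wy': 0.0, 'wz': -0.0}
--
```

>>> {"name": "play_rows", "arguments": {
  "series": [
    {"dx": 0,"dy": 0,"dz": 0.24,"wx": 0,"wy": 0,"wz": 0},
    {"dx": 0,"dy": 0,"dz": 0.24,"wx": 0,"wy": 0,"wz": 0},
    {"dx": 0,"dy": 0,"dz": 0.24,"wx": 0,"wy": 0,"wz": 0},
    {"dx": 0,"dy": 0,"dz": 0.24,"wx": 0,"wy": 0,"wz": 0},
    {"dx": 0,"dy": 0,"dz": 0.2,"wx": 0,"wy": 0,"wz": 0}
  ]
}}

```text
t: 7.95
eef_pos: [0.5273, -0.4052, 0.2146]
eef_rot: [-0.001, 0.8, 0.6, -0.0]
force: [-0.1, 0.3, -3.9]
gripper_width: 0.127
finger_force: 68.9
```

>>> {"name": "play_rows", "arguments": {
  "series": [
    {"dx": 0,"dy": 0,"dz": 0,"wx": 0,"wy": 0,"wz": 0},
    {"dx": 0,"dy": 0,"dz": 0.06,"wx": 0,"wy": 0,"wz": 0},
    {"dx": 0,"dy": 0,"dz": 0.06,"wx": 0,"wy": 0,"wz": 0},
    {"dx": 0,"dy": 0,"dz": 0.06,"wx": 0,"wy": 0,"wz": 0},
    {"dx": 0,"dy": 0,"dz": 0,"wx": 0,"wy": 0,"wz": 0}
  ]
}}

```text
t: 8.57
eef_pos: [0.5274, -0.4052, 0.2066]
eef_rot: [-0.0, 0.8, 0.6, -0.0]
force: [1.0, -1.6, -2.4]
gripper_width: 0.131
finger_force: 68.9
```

>>> {"name": "play_rows", "arguments": {
  "series": [
    {"dx": 0,"dy": 0,"dz": 0.04,"wx": 0,"wy": 0,"wz": 0},
    {"dx": 0,"dy": 0,"dz": 0.04,"wx": 0,"wy": 0,"wz": 0},
    {"dx": 0,"dy": 0,"dz": 0.04,"wx": 0,"wy": 0,"wz": 0},
    {"dx": 0,"dy": 0,"dz": 0.04,"wx": 0,"wy": 0,"wz": 0},
    {"dx": 0,"dy": 0,"dz": 0,"wx": 0,"wy": 0,"wz": 0}
  ]
}}

```text
t: 9.2
eef_pos: [0.5274, -0.4054, 0.1993]
eef_rot: [0.0, 0.8, 0.599, -0.0]
force: [-1.6, 0.7, -1.2]
gripper_width: 0.132
finger_force: 69.2
```

>>> {"name": "play_rows", "arguments": {
  "series": [
    {"dx": 0,"dy": 0,"dz": 0.04,"wx": 0,"wy": 0,"wz": 0},
    {"dx": 0,"dy": 0,"dz": 0.04,"wx": 0,"wy": 0,"wz": 0},
    {"dx": 0,"dy": 0,"dz": 0.04,"wx": 0,"wy": 0,"wz": 0},
    {"dx": 0,"dy": 0,"dz": 0.04,"wx": 0,"wy": 0,"wz": 0},
    {"dx": 0,"dy": 0,"dz": 0,"wx": 0,"wy": 0,"wz": 0}
  ]
}}

```text
t: 9.82
eef_pos: [0.5272, -0.4052, 0.1901]
eef_rot: [-0.001, 0.8, 0.599, -0.0]
force: [-0.7, 0.6, -3.4]
gripper_width: 0.136
finger_force: 69.0
```

>>> {"name": "play_rows", "arguments": {
  "series": [
    {"dx": 0,"dy": 0,"dz": 0.03,"wx": 0,"wy": 0,"wz": 0},
    {"dx": 0,"dy": 0,"dz": 0.03,"wx": 0,"wy": 0,"wz": 0},
    {"dx": 0,"dy": 0,"dz": 0.03,"wx": 0,"wy": 0,"wz": 0},
    {"dx": 0,"dy": 0,"dz": 0,"wx": 0,"wy": 0,"wz": 0}
  ]
}}

```text
t: 10.32
eef_pos: [0.5274, -0.4053, 0.1862]
eef_rot: [-0.0, 0.8, 0.599, -0.0]
force: [-2.5, 0.1, -3.0]
gripper_width: 0.131
finger_force: 68.9
```

>>> {"name": "play_rows", "arguments": {
  "series": [
    {"dx": 0,"dy": 0,"dz": 0.03,"wx": 0,"wy": 0,"wz": 0},
    {"dx": 0,"dy": 0,"dz": 0.03,"wx": 0,"wy": 0,"wz": 0},
    {"dx": 0,"dy": 0,"dz": 0,"wx": 0,"wy": 0,"wz": 0}
  ]
}}

```text
t: 10.7
eef_pos: [0.5273, -0.4052, 0.1829]
eef_rot: [-0.001, 0.8, 0.6, -0.0]
force: [-1.4, 0.0, -3.6]
gripper_width: 0.132
finger_force: 68.9
```

>>> {"name": "play_rows", "arguments": {
  "series": [
    {"dx": 0,"dy": 0,"dz": 0.03,"wx": 0,"wy": 0,"wz": 0},
    {"dx": 0,"dy": 0,"dz": 0.03,"wx": 0,"wy": 0,"wz": 0},
    {"dx": 0,"dy": 0,"dz": 0,"wx": 0,"wy": 0,"wz": 0}
  ]
}}

```text
t: 11.08
eef_pos: [0.5278, -0.4054, 0.1804]
eef_rot: [0.0, 0.8, 0.6, 0.0]
force: [-0.2, 0.2, -3.4]
gripper_width: 0.132
finger_force: 68.9
```

>>> {"name": "play_rows", "arguments": {
  "series": [
    {"dx": 0,"dy": 0,"dz": 0.03,"wx": 0,"wy": 0,"wz": 0},
    {"dx": 0,"dy": 0,"dz": 0.02,"wx": 0,"wy": 0,"wz": 0},
    {"dx": 0,"dy": 0,"dz": 0,"wx": 0,"wy": 0,"wz": 0}
  ]
}}

```text
t: 11.45
eef_pos: [0.5275, -0.4053, 0.1778]
eef_rot: [-0.0, 0.8, 0.6, 0.0]
force: [0.1, -0.3, -3.7]
gripper_width: 0.132
finger_force: 68.9
```

>>> {"name": "play_rows", "arguments": {
  "series": [
    {"dx": 0,"dy": 0,"dz": 0.02,"wx": 0,"wy": 0,"wz": 0},
    {"dx": 0,"dy": 0,"dz": 0.02,"wx": 0,"wy": 0,"wz": 0},
    {"dx": 0,"dy": 0,"dz": 0,"wx": 0,"wy": 0,"wz": 0}
  ]
}}

```text
t: 11.82
eef_pos: [0.5276, -0.4054, 0.1776]
eef_rot: [0.001, 0.8, 0.6, 0.0]
force: [-1.8, 1.7, 3.4]
gripper_width: 0.133
finger_force: 70.0
```

>>> {"name": "play_rows", "arguments": {
  "series": [
    {"dx": 0,"dy": 0,"dz": 0.02,"wx": 0,"wy": 0,"wz": 0},
    {"dx": 0,"dy": 0,"dz": 0,"wx": 0,"wy": 0,"wz": 0}
  ]
}}

```text
t: 12.08
eef_pos: [0.5276, -0.4054, 0.1775]
eef_rot: [0.001, 0.8, 0.6, 0.0]
force: [-3.2, 2.5, 6.7]
gripper_width: 0.132
finger_force: 70.5
```

>>> {"name": "play_rows", "arguments": {
  "series": [
    {"dx": 0,"dy": 0,"dz": 0.02,"wx": 0,"wy": 0,"wz": 0},
    {"dx": 0,"dy": 0,"dz": 0,"wx": 0,"wy": 0,"wz": 0}
  ]
}}

```text
t: 12.32
eef_pos: [0.5276, -0.4054, 0.1775]
eef_rot: [0.001, 0.8, 0.6, 0.0]
force: [-3.8, 3.2, 9.7]
gripper_width: 0.131
finger_force: 70.8
```

Run:
```python
from h import *
im,d,P=look("side"); np.savez("side2.npz",im=im,P=P)
h=np.radians(-16.3); u=np.array([np.cos(h),np.sin(h)]); v=np.array([-u[1],u[0]]); C=np.array([.4896,-.3935])
hsv=cv2.cvtColor(im,cv2.COLOR_BGR2HSV)
m=(hsv[...,0]<20)&(hsv[...,1]>140)&(hsv[...,2]>70)&(P[...,2]>.08)&(P[...,2]<.2)&(abs((P[...,:2]-C)@v)<.05)
for b,a in zip(np.argwhere(m),P[m]): print(b,((a[:2]-C)@u).round(4),((a[:2]-C)@v).round(4),a[2].round(4),im[tuple(b)])
K,R,t=cal("side")
for z in(.143,.125,.12):
    p=K@(R@np.array([*(C+u*.04),z])+t); print(p[:2]/p[2])
cv2.imwrite("pics/c2.png",cv2.resize(im[200:290,315:415],(660,594),interpolation=2))
```

```text
[241 368] 0.0274 -0.0161 0.1335 [ 48  66 109]
[241 369] 0.0401 -0.0083 0.1251 [ 51  82 141]
[241 370] 0.0471 -0.0057 0.1213 [ 50  75 124]
[242 369] 0.0493 -0.0003 0.1144 [ 54  77 131]
[242 370] 0.052 -0.0016 0.1141 [ 46  66 112]
[367.53701573 234.41843252]
[366.9475179  239.77323693]
[366.78509255 241.24865536]
```

View pics/c2.png

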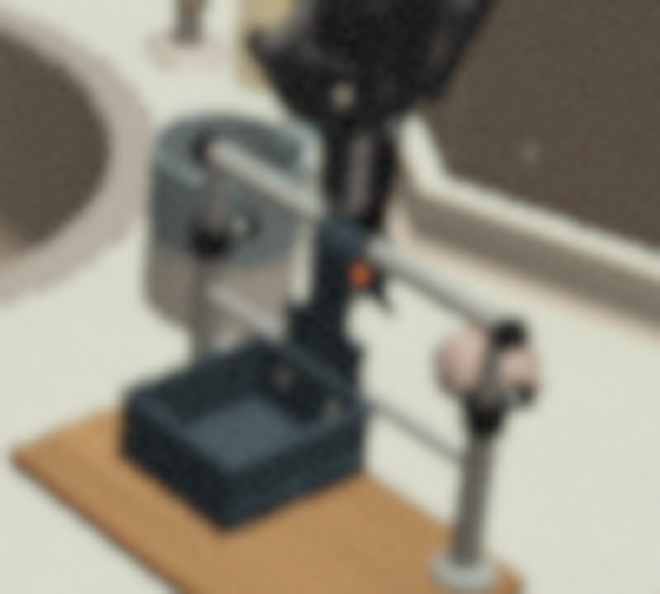

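Latch (orange, crop (360,272)) is visible below the rail and across the throat, with the rail up in the bend. A gentle upward tug will confirm it: a shut latch must resist.

>>> {"name": "play_rows", "arguments": {
  "series": [
    {"dx": 0,"dy": 0,"dz": -0.06,"wx": 0,"wy": 0,"wz": 0},
    {"dx": 0,"dy": 0,"dz": -0.04,"wx": 0,"wy": 0,"wz": 0},
    {"dx": 0,"dy": 0,"dz": 0,"wx": 0,"wy": 0,"wz": 0}
  ]
}}

```text
t: 12.75
eef_pos: [0.5274, -0.4053, 0.1777]
eef_rot: [-0.001, 0.8, 0.6, -0.0]
force: [0.1, -1.1, -2.4]
gripper_width: 0.127
finger_force: 69.0
```

>>> {"name": "play_rows", "arguments": {
  "series": [
    {"dx": 0,"dy": 0,"dz": -0.04,"wx": 0,"wy": 0,"wz": 0},
    {"dx": 0,"dy": 0,"dz": 0,"wx": 0,"wy": 0,"wz": 0}
  ]
}}

```text
t: 13.0
eef_pos: [0.5275, -0.4054, 0.1806]
eef_rot: [-0.0, 0.8, 0.6, -0.0]
force: [0.8, -0.2, -4.1]
gripper_width: 0.127
finger_force: 68.9
```

>>> {"name": "play_rows", "arguments": {
  "series": [
    {"dx": 0,"dy": 0,"dz": -0.04,"wx": 0,"wy": 0,"wz": 0},
    {"dx": 0,"dy": 0,"dz": 0,"wx": 0,"wy": 0,"wz": 0}
  ]
}}

```text
t: 13.25
eef_pos: [0.5276, -0.4054, 0.1832]
eef_rot: [0.0, 0.8, 0.6, 0.0]
force: [1.0, -0.1, -3.4]
gripper_width: 0.131
finger_force: 68.9
```

>>> {"name": "play_rows", "arguments": {
  "series": [
    {"dx": 0,"dy": 0,"dz": -0.03,"wx": 0,"wy": 0,"wz": 0},
    {"dx": 0,"dy": 0,"dz": 0,"wx": 0,"wy": 0,"wz": 0}
  ]
}}

```text
t: 13.5
eef_pos: [0.5274, -0.4053, 0.1843]
eef_rot: [-0.0, 0.8, 0.6, -0.0]
force: [0.4, -0.1, -4.0]
gripper_width: 0.134
finger_force: 68.5
```

Run:
```python
from h import *
im,d,P=look("side"); plan()
hsv=cv2.cvtColor(im,cv2.COLOR_BGR2HSV)
m=(hsv[...,0]<20)&(hsv[...,1]>140)&(hsv[...,2]>70)&(P[...,2]>.06); m[:225]=0; m[260:]=0;m[:,:350]=0; m[:,385:]=0
print(np.argwhere(m).tolist())
a=np.load("side2.npz")["im"]
cv2.imwrite("pics/c3.png",np.hstack([cv2.resize(i[222:262,345:395],(400,320),interpolation=0) for i in(a,im)]))
```

```text
t13.55 [ 0.5274 -0.4053  0.1843] head -16.33 tilt [-0.0002  0.0003] F [ 0.5 -0.3 -3.6] w 0.132
[]
```

View pics/c3.png

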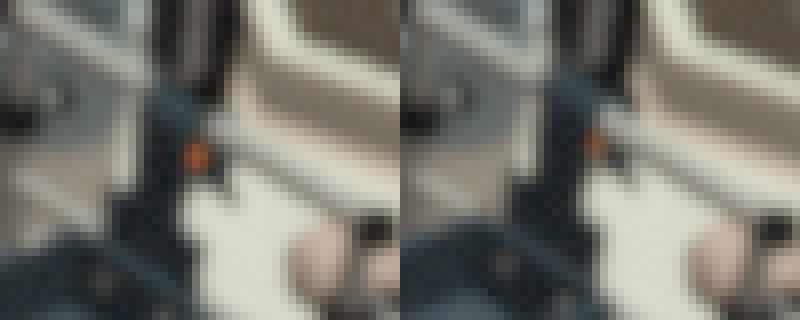

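Left (pressed) versus right (raised): the latch is seen but free travel upward was over 6 mm, so it had not snapped; the force pushed the holder to its front. I'll shift 2 mm frontwards and press again.

>>> {"name": "play_rows", "arguments": {
  "series": [
    {"dx": 0,"dy": -0.04,"dz": 0,"wx": 0,"wy": 0,"wz": 0},
    {"dx": 0,"dy": 0,"dz": 0.04,"wx": 0,"wy": 0,"wz": 0},
    {"dx": 0,"dy": 0,"dz": 0.04,"wx": 0,"wy": 0,"wz": 0},
    {"dx": 0,"dy": 0,"dz": 0,"wx": 0,"wy": 0,"wz": 0}
  ]
}}

```text
t: 14.05
eef_pos: [0.5255, -0.4047, 0.1802]
eef_rot: [-0.0, 0.8, 0.6, -0.0]
force: [0.3, -0.6, -3.6]
gripper_width: 0.133
finger_force: 68.9
```

>>> {"name": "play_rows", "arguments": {
  "series": [
    {"dx": 0,"dy": 0,"dz": 0.03,"wx": 0,"wy": 0,"wz": 0},
    {"dx": 0,"dy": 0,"dz": 0.03,"wx": 0,"wy": 0,"wz": 0},
    {"dx": 0,"dy": 0,"dz": 0,"wx": 0,"wy": 0,"wz": 0}
  ]
}}

```text
t: 14.42
eef_pos: [0.526, -0.405, 0.1783]
eef_rot: [0.001, 0.8, 0.6, 0.0]
force: [1.6, 0.5, -1.8]
gripper_width: 0.133
finger_force: 69.3
```

>>> {"name": "play_rows", "arguments": {
  "series": [
    {"dx": 0,"dy": 0,"dz": 0.03,"wx": 0,"wy": 0,"wz": 0},
    {"dx": 0,"dy": 0,"dz": 0,"wx": 0,"wy": 0,"wz": 0}
  ]
}}

```text
t: 14.68
eef_pos: [0.5263, -0.4051, 0.178]
eef_rot: [0.002, 0.8, 0.6, 0.001]
force: [0.3, 0.8, 4.0]
gripper_width: 0.131
finger_force: 70.2
```

Run:
```python
from h import *
plan(); print(get_obs()["ft_torque"])
```

```text
t14.68 [ 0.5263 -0.4051  0.178 ] head -16.32 tilt [ 0.0028 -0.0021] F [0.3 0.8 4. ] w 0.131
[ 0.16093234 -0.26311763  0.02551483]
```

>>> {"name": "play_rows", "arguments": {
  "series": [
    {"dx": 0,"dy": 0,"dz": 0.03,"wx": 0,"wy": 0,"wz": 0},
    {"dx": 0,"dy": 0,"dz": 0,"wx": 0,"wy": 0,"wz": 0}
  ]
}}

```text
t: 14.92
eef_pos: [0.5264, -0.4052, 0.1778]
eef_rot: [0.002, 0.8, 0.6, 0.001]
force: [-0.3, 2.2, 8.8]
gripper_width: 0.133
finger_force: 70.8
```

>>> {"name": "play_rows", "arguments": {
  "series": [
    {"dx": 0,"dy": 0,"dz": 0.02,"wx": 0,"wy": 0,"wz": 0},
    {"dx": 0,"dy": 0,"dz": 0,"wx": 0,"wy": 0,"wz": 0}
  ]
}}

```text
t: 15.18
eef_pos: [0.5265, -0.4052, 0.1778]
eef_rot: [0.003, 0.8, 0.6, 0.001]
force: [-0.2, 2.1, 11.6]
gripper_width: 0.127
finger_force: 71.1
```

Run:
```python
from h import *
plan()
h=np.radians(-16.3); u=np.array([np.cos(h),np.sin(h)]); v=np.array([-u[1],u[0]]); C=np.array([.4896,-.3935])
tcp=np.array(get_obs()["eef_pos"])
im,d,P=look("side"); np.savez("side3.npz",im=im,P=P)
L=np.stack([(P[...,:2]-C)@u,(P[...,:2]-C)@v,P[...,2]],-1)
m=(abs(L[...,1])<.07)&(abs(L[...,1])>.025)&(abs(L[...,2]-.143)<.02)&(abs(L[...,0]-.04)<.015)
print("rail",np.median(L[m],0).round(4),m.sum())
m=(abs(L[...,1])<.05)&(L[...,2]>.06)&(L[...,2]<.12)&(L[...,0]<.02)
for a in np.arange(-.065,.02,.02):
    q=L[m&(abs(L[...,0]-a)<.01)]; print("tray x",a.round(3),np.percentile(q[:,2],95).round(4) if len(q) else 0)
print("tcp stand",(tcp[:2]-C)@u,(tcp[:2]-C)@v)
a=np.load("side2.npz")["im"]
for i in(a,im):
    print(i[236:246,364:376,2].astype(int)-i[236:246,364:376,0])
```

```text
t15.18 [ 0.5265 -0.4052  0.1778] head -16.31 tilt [ 0.0044 -0.0034] F [-0.2  2.1 11.6] w 0.127
rail [ 0.0361 -0.0266  0.1453] 106
tray x -0.065 0.082
tray x -0.045 0.0817
tray x -0.025 0.0819
tray x -0.005 0.0812
tray x 0.015 0.0815
tcp stand 0.03871285842193341 -0.0008844142601021308
[[-13 -14 -15 -19 -17 -13  -3   1   2   7  15  25]
 [-10 -13 -13 -16 -16  -9   1   8   7   6  11  18]
 [ -9 -13 -13 -11 -10   0   6   9  10   9   9  13]
 [ -8  -7  -8  -6  12  26  20  13  11  11  12  10]
 [-10  -6 -10   5  43  66  54  20   9  10  11  10]
 [ -8  -8 -12  15  61  90  74  32   6   8  10  11]
 [-10 -10  -7   7  52  77  66  25   3   7  11  12]
 [-10  -6 -10  -1  23  39  30   6  -1   8  11  12]
 [ -9 -13  -9  -4   5  10   9   4   1   7  12  12]
 [ -7 -11  -7  -1   7   9  10   8   6   8  11  12]]
[[-14 -16 -15 -17 -15 -12  -3   4   3   8  17  24]
 [-12 -14 -15 -14 -15  -8   4   7   8   7  13  18]
 [-10 -13 -11 -14  -9  -1   7  11  11   9   9  13]
 [ -9  -8  -8  -5  11  27  18  12  10  12  11  10]
 [ -9 -12  -8   7  44  69  51  17   9  10  11  11]
 [ -8  -7  -4  20  65  88  71  27   4   8  10  11]
 [ -6  -8  -6  18  57  78  62  20   3   8  12  11]
 [-12 -15  -7   8  28  39  29   3   0   9  12  12]
 [-11  -9  -8  -2   6   8   5   2  -1   8  12  12]
 [ -8  -7  -6  -1   6   9   9   7   4   6  11  12]]
```

>>> {"name": "play_rows", "arguments": {
  "series": [
    {"dx": 0,"dy": 0,"dz": -0.08,"wx": 0,"wy": 0,"wz": 0},
    {"dx": 0,"dy": 0,"dz": -0.08,"wx": 0,"wy": 0,"wz": 0},
    {"dx": 0,"dy": 0,"dz": -0.06,"wx": 0,"wy": 0,"wz": 0},
    {"dx": 0,"dy": 0,"dz": 0,"wx": 0,"wy": 0,"wz": 0}
  ]
}}

```text
t: 15.72
eef_pos: [0.5252, -0.4045, 0.1833]
eef_rot: [-0.001, 0.8, 0.6, -0.0]
force: [1.3, -1.2, -3.9]
gripper_width: 0.13
finger_force: 68.8
```

>>> {"name": "play_rows", "arguments": {
  "series": [
    {"dx": 0,"dy": 0,"dz": -0.02,"wx": 0,"wy": 0,"wz": 0},
    {"dx": 0,"dy": 0,"dz": -0.02,"wx": 0,"wy": 0,"wz": 0},
    {"dx": 0,"dy": 0,"dz": 0,"wx": 0,"wy": 0,"wz": 0}
  ]
}}

```text
t: 16.1
eef_pos: [0.5252, -0.4045, 0.185]
eef_rot: [-0.001, 0.8, 0.6, -0.0]
force: [2.2, -0.9, -9.8]
gripper_width: 0.132
finger_force: 68.0
```

>>> {"name": "play_rows", "arguments": {
  "series": [
    {"dx": 0,"dy": 0,"dz": -0.02,"wx": 0,"wy": 0,"wz": 0},
    {"dx": 0,"dy": 0,"dz": -0.02,"wx": 0,"wy": 0,"wz": 0},
    {"dx": 0,"dy": 0,"dz": 0,"wx": 0,"wy": 0,"wz": 0}
  ]
}}

```text
t: 16.48
eef_pos: [0.5252, -0.4044, 0.1855]
eef_rot: [-0.002, 0.8, 0.6, -0.0]
force: [4.1, -3.4, -21.5]
gripper_width: 0.129
finger_force: 68.0
```

The latch holds (18 N pull blocked after about 7 mm of free play): it is shut. Lowering back onto the bend and releasing.

>>> {"name": "play_rows", "arguments": {
  "series": [
    {"dx": 0,"dy": 0.01,"dz": 0.08,"wx": 0,"wy": 0,"wz": 0},
    {"dx": 0,"dy": 0.01,"dz": 0.06,"wx": 0,"wy": 0,"wz": 0},
    {"dx": 0,"dy": 0,"dz": 0.04,"wx": 0,"wy": 0,"wz": 0},
    {"dx": 0,"dy": 0,"dz": 0.02,"wx": 0,"wy": 0,"wz": 0},
    {"dx": 0,"dy": 0,"dz": 0,"wx": 0,"wy": 0,"wz": 0}
  ]
}}

```text
t: 17.1
eef_pos: [0.5268, -0.4053, 0.1796]
eef_rot: [0.001, 0.8, 0.6, 0.0]
force: [-0.3, 0.1, -3.3]
gripper_width: 0.132
finger_force: 70.8
```

>>> {"name": "play_rows", "arguments": {
  "series": [
    {"dx": 0,"dy": 0,"dz": 0,"wx": 0,"wy": 0,"wz": 0},
    {"dx": 0,"dy": 0,"dz": 0,"wx": 0,"wy": 0,"wz": 0}
  ]
}}

```text
t: 17.35
eef_pos: [0.5266, -0.4051, 0.1786]
eef_rot: [0.0, 0.8, 0.6, 0.0]
force: [0.0, 0.5, -3.3]
gripper_width: 0.134
finger_force: 70.8
```

>>> {"name": "play_rows", "arguments": {
  "series": [
    {"dx": 0,"dy": 0,"dz": 0.02,"wx": 0,"wy": 0,"wz": 0},
    {"dx": 0,"dy": 0,"dz": 0,"wx": 0,"wy": 0,"wz": 0}
  ]
}}

```text
t: 17.6
eef_pos: [0.5268, -0.4052, 0.1779]
eef_rot: [0.0, 0.8, 0.6, 0.0]
force: [-0.2, -0.7, -1.1]
gripper_width: 0.132
finger_force: 71.0
```

>>> {"name": "play_rows", "arguments": {
  "series": [
    {"dx": 0,"dy": 0,"dz": 0,"wx": 0,"wy": 0,"wz": 0},
    {"dx": 0,"dy": 0,"dz": 0,"wx": 0,"wy": 0,"wz": 0},
    {"dx": 0,"dy": 0,"dz": 0,"wx": 0,"wy": 0,"wz": 0},
    {"dx": 0,"dy": 0,"dz": 0,"wx": 0,"wy": 0,"wz": 0}
  ],
  "claw": 50
}}

```text
t: 18.1
eef_pos: [0.5266, -0.4051, 0.1777]
eef_rot: [0.0, 0.8, 0.6, 0.0]
force: [-0.5, -0.2, 0.3]
gripper_width: 0.504
finger_force: 0.0
```

>>> {"name": "play_rows", "arguments": {
  "series": [
    {"dx": 0,"dy": 0,"dz": -0.4,"wx": 0,"wy": 0,"wz": 0},
    {"dx": 0,"dy": 0,"dz": -0.7,"wx": 0,"wy": 0,"wz": 0},
    {"dx": 0,"dy": 0,"dz": -0.7,"wx": 0,"wy": 0,"wz": 0},
    {"dx": 0,"dy": 0,"dz": -0.2,"wx": 0,"wy": 0,"wz": 0},
    {"dx": 0,"dy": 0,"dz": 0,"wx": 0,"wy": 0,"wz": 0}
  ]
}}

```text
t: 18.73
eef_pos: [0.5268, -0.4052, 0.2787]
eef_rot: [0.001, 0.8, 0.6, 0.0]
force: [-0.1, -0.3, -0.7]
gripper_width: 0.499
finger_force: 0.0
```

Run:
```python
from h import *
plan((.5958,.343,.25,71,20))
```

```text
t18.73 [ 0.5268 -0.4052  0.2787] head -16.33 tilt [ 0.0017 -0.0015] F [-0.1 -0.3 -0.7] w 0.499
{'dx': 0.737, 'dy': -0.144, 'dz': 0.028, 'wx': 0.0, 'wy': 0.0, 'wz': -0.076}
{'dx': 0.746, 'dy': -0.088, 'dz': 0.028, 'wx': 0.0, 'wy': 0.0, 'wz': -0.076}
{'dx': 0.751, 'dy': -0.031, 'dz': 0.028, 'wx': 0.0, 'wy': 0.0, 'wz': -0.076}
{'dx': 0.751, 'dy': 0.027, 'dz': 0.028, 'wx': 0.0, 'wy': 0.0, 'wz': -0.076}
{'dx': 0.747, 'dy': 0.084, 'dz': 0.028, 'wx': 0.0, 'wy': 0.0, 'wz': -0.076}
{'dx': 0.738, 'dy': 0.14, 'dz': 0.028, 'wx': 0.0, 'wy': 0.0, 'wz': -0.076}
{'dx': 0.725, 'dy': 0.196, 'dz': 0.028, 'wx': 0.0, 'wy': 0.0, 'wz': -0.076}
{'dx': 0.708, 'dy': 0.251, 'dz': 0.028, 'wx': 0.0, 'wy': 0.0, 'wz': -0.076}
{'dx': 0.687, 'dy': 0.304, 'dz': 0.028, 'wx': 0.0, 'wy': 0.0, 'wz': -0.076}
{'dx': 0.662, 'dy': 0.356, 'dz': 0.028, 'wx': 0.0, 'wy': 0.0, 'wz': -0.076}
{'dx': 0.633, 'dy': 0.405, 'dz': 0.028, 'wx': 0.0, 'wy': 0.0, 'wz': -0.076}
{'dx': 0.6, 'dy': 0.452, 'dz': 0.029, 'wx': 0.0, 'wy': 0.0, 'wz': -0.076}
{'dx': 0.564, 'dy': 0.496, 'dz': 0.029, 'wx': 0.0, 'wy': 0.0, 'wz': -0.076}
{'dx': 0.525, 'dy': 0.538, 'dz': 0.029, 'wx': 0.0, 'wy': 0.0, 'wz': -0.076}
{'dx': 0.482, 'dy': 0.576, 'dz': 0.029, 'wx': 0.0, 'wy': 0.0, 'wz': -0.076}
{'dx': 0.437, 'dy': 0.611, 'dz': 0.029, 'wx': 0.0, 'wy': 0.0, 'wz': -0.076}
{'dx': 0.389, 'dy': 0.643, 'dz': 0.029, 'wx': 0.0, 'wy': 0.0, 'wz': -0.076}
{'dx': 0.339, 'dy': 0.671, 'dz': 0.029, 'wx': 0.0, 'wy': 0.0, 'wz': -0.076}
{'dx': 0.287, 'dy': 0.694, 'dz': 0.029, 'wx': 0.0, 'wy': 0.0, 'wz': -0.076}
{'dx': 0.233, 'dy': 0.714, 'dz': 0.029, 'wx': 0.0, 'wy': 0.0, 'wz': -0.076}
--
```

Run:
```python
from h import *
plan((.45,-.2,.27,-16.3,5),(.45,.2,.25,-16.3,9),(.5955,.343,.25,-16.3,5))
```

```text
t18.73 [ 0.5268 -0.4052  0.2787] head -16.33 tilt [ 0.0017 -0.0015] F [-0.1 -0.3 -0.7] w 0.499
{'dx': 0.702, 'dy': -0.526, 'dz': 0.033, 'wx': 0.0, 'wy': 0.0, 'wz': -0.0}
{'dx': 0.702, 'dy': -0.526, 'dz': 0.033, 'wx': 0.0, 'wy': 0.0, 'wz': -0.0}
{'dx': 0.702, 'dy': -0.526, 'dz': 0.034, 'wx': 0.0, 'wy': 0.0, 'wz': -0.0}
{'dx': 0.702, 'dy': -0.525, 'dz': 0.034, 'wx': 0.0, 'wy': 0.0, 'wz': -0.0}
{'dx': 0.702, 'dy': -0.525, 'dz': 0.034, 'wx': 0.0, 'wy': 0.0, 'wz': -0.0}
--
{'dx': 0.853, 'dy': -0.249, 'dz': 0.044, 'wx': -0.0, 'wy': -0.0, 'wz': 0.0}
{'dx': 0.853, 'dy': -0.249, 'dz': 0.044, 'wx': -0.0, 'wy': -0.0, 'wz': 0.0}
{'dx': 0.853, 'dy': -0.249, 'dz': 0.044, 'wx': -0.0, 'wy': -0.0, 'wz': 0.0}
{'dx': 0.853, 'dy': -0.249, 'dz': 0.044, 'wx': -0.0, 'wy': -0.0, 'wz': 0.0}
{'dx': 0.853, 'dy': -0.249, 'dz': 0.044, 'wx': -0.0, 'wy': -0.0, 'wz': 0.0}
{'dx': 0.853, 'dy': -0.249, 'dz': 0.044, 'wx': -0.0, 'wy': -0.0, 'wz': 0.0}
{'dx': 0.853, 'dy': -0.249, 'dz': 0.044, 'wx': -0.0, 'wy': -0.0, 'wz': 0.0}
{'dx': 0.853, 'dy': -0.249, 'dz': 0.044, 'wx': -0.0, 'wy': -0.0, 'wz': 0.0}
{'dx': 0.853, 'dy': -0.249, 'dz': 0.044, 'wx': -0.0, 'wy': -0.0, 'wz': 0.0}
--
{'dx': 0.712, 'dy': 0.398, 'dz': 0.0, 'wx': -0.0, 'wy': -0.0, 'wz': 0.0}
{'dx': 0.712, 'dy': 0.398, 'dz': 0.0, 'wx': -0.0, 'wy': -0.0, 'wz': 0.0}
{'dx': 0.712, 'dy': 0.398, 'dz': 0.0, 'wx': -0.0, 'wy': -0.0, 'wz': 0.0}
{'dx': 0.712, 'dy': 0.398, 'dz': 0.0, 'wx': -0.0, 'wy': -0.0, 'wz': 0.0}
{'dx': 0.712, 'dy': 0.398, 'dz': 0.0, 'wx': -0.0, 'wy': -0.0, 'wz': 0.0}
--
```

>>> {"name": "play_rows", "arguments": {
  "series": [
    {"dx": 0.7,"dy": -0.53,"dz": 0.03,"wx": 0,"wy": 0,"wz": 0},
    {"dx": 0.7,"dy": -0.53,"dz": 0.03,"wx": 0,"wy": 0,"wz": 0},
    {"dx": 0.7,"dy": -0.53,"dz": 0.03,"wx": 0,"wy": 0,"wz": 0},
    {"dx": 0.7,"dy": -0.53,"dz": 0.03,"wx": 0,"wy": 0,"wz": 0},
    {"dx": 0.7,"dy": -0.53,"dz": 0.03,"wx": 0,"wy": 0,"wz": 0}
  ],
  "claw": 95
}}

```text
t: 19.35
eef_pos: [0.4472, -0.1981, 0.2676]
eef_rot: [-0.002, 0.8, 0.599, -0.001]
force: [0.0, 0.3, 0.3]
gripper_width: 0.95
finger_force: 0.0
```

>>> {"name": "play_rows", "arguments": {
  "series": [
    {"dx": 0.85,"dy": -0.25,"dz": 0.04,"wx": 0,"wy": 0,"wz": 0},
    {"dx": 0.85,"dy": -0.25,"dz": 0.04,"wx": 0,"wy": 0,"wz": 0},
    {"dx": 0.85,"dy": -0.25,"dz": 0.04,"wx": 0,"wy": 0,"wz": 0},
    {"dx": 0.85,"dy": -0.25,"dz": 0.04,"wx": 0,"wy": 0,"wz": 0},
    {"dx": 0.85,"dy": -0.25,"dz": 0.04,"wx": 0,"wy": 0,"wz": 0}
  ]
}}

```text
t: 19.98
eef_pos: [0.4473, 0.0231, 0.2578]
eef_rot: [-0.001, 0.8, 0.599, -0.001]
force: [1.8, 0.5, -0.1]
gripper_width: 0.952
finger_force: 0.0
```

>>> {"name": "play_rows", "arguments": {
  "series": [
    {"dx": 0.85,"dy": -0.25,"dz": 0.04,"wx": 0,"wy": 0,"wz": 0},
    {"dx": 0.85,"dy": -0.25,"dz": 0.04,"wx": 0,"wy": 0,"wz": 0},
    {"dx": 0.85,"dy": -0.25,"dz": 0.04,"wx": 0,"wy": 0,"wz": 0},
    {"dx": 0.85,"dy": -0.25,"dz": 0.04,"wx": 0,"wy": 0,"wz": 0},
    {"dx": 0.71,"dy": 0.4,"dz": 0,"wx": 0,"wy": 0,"wz": 0}
  ]
}}

```text
t: 20.6
eef_pos: [0.4755, 0.2291, 0.2501]
eef_rot: [-0.001, 0.799, 0.601, -0.002]
force: [0.5, -0.7, 0.5]
gripper_width: 0.955
finger_force: 0.0
```

>>> {"name": "play_rows", "arguments": {
  "series": [
    {"dx": 0.71,"dy": 0.4,"dz": 0,"wx": 0,"wy": 0,"wz": 0},
    {"dx": 0.71,"dy": 0.4,"dz": 0,"wx": 0,"wy": 0,"wz": 0},
    {"dx": 0.71,"dy": 0.4,"dz": 0,"wx": 0,"wy": 0,"wz": 0},
    {"dx": 0.71,"dy": 0.4,"dz": 0,"wx": 0,"wy": 0,"wz": 0},
    {"dx": 0,"dy": 0,"dz": 0,"wx": 0,"wy": 0,"wz": 0}
  ]
}}

```text
t: 21.22
eef_pos: [0.5943, 0.3422, 0.2464]
eef_rot: [-0.001, 0.8, 0.6, -0.004]
force: [-0.1, -0.0, -0.5]
gripper_width: 0.953
finger_force: 0.0
```

Run:
```python
from h import *
h=np.radians(-16.3); u=np.array([np.cos(h),np.sin(h)]); v=np.array([-u[1],u[0]]); C=np.array([.4896,-.3935])
c=[]
for n in("top","side"):
    im,d,P=look(n); c.append(im)
    L=np.stack([(P[...,:2]-C)@u,(P[...,:2]-C)@v,P[...,2]],-1)
    m=(abs(L[...,1])<.05)&(L[...,2]>.07)&(L[...,2]<.1)&(L[...,0]<.03)&(L[...,0]>-.09)
    Q=L[m]; r=cv2.minAreaRect(Q[Q[:,2]>.074][:,:2].astype(np.float32)); print(n,len(Q),r)
    for a in np.arange(-.055,.03,.02):
        q=Q[abs(Q[:,0]-a)<.01]; print("  x",a.round(3),np.percentile(q[:,2],90).round(4) if len(q) else 0)
cv2.imwrite("pics/c4.png",np.hstack([cv2.resize(c[0][185:285,355:475],(400,333),interpolation=2),cv2.resize(c[1][200:300,310:430],(400,333),interpolation=2)]))
plan((.5955,.343,.25,-16.3,1),(.5955,.343,.09,-16.3,5))
```

```text
top 228 ((-0.01240680180490017, -0.001384541392326355), (0.0751800388097763, 0.08491412550210953), 89.7659683227539)
  x -0.055 0.0767
  x -0.035 0.0777
  x -0.015 0.0783
  x 0.005 0.0802
  x 0.025 0.0901
side 279 ((-0.014285705983638763, -0.003307446837425232), (0.08858837932348251, 0.07582118362188339), 0.8645767569541931)
  x -0.055 0.0763
  x -0.035 0.0772
  x -0.015 0.0787
  x 0.005 0.0796
  x 0.025 0.0966
t21.32 [0.5934 0.3407 0.2493] head -16.32 tilt [-0.0044 -0.0022] F [-0.3 -0.3  0.2] w 0.947
{'dx': 0.056, 'dy': 0.028, 'dz': -0.014, 'wx': -0.004, 'wy': 0.003, 'wz': -0.0}
--
{'dx': -0.0, 'dy': -0.0, 'dz': 0.64, 'wx': 0.0, 'wy': -0.0, 'wz': -0.0}
{'dx': -0.0, 'dy': -0.0, 'dz': 0.64, 'wx': 0.0, 'wy': -0.0, 'wz': -0.0}
{'dx': -0.0, 'dy': -0.0, 'dz': 0.64, 'wx': 0.0, 'wy': -0.0, 'wz': -0.0}
{'dx': -0.0, 'dy': -0.0, 'dz': 0.64, 'wx': 0.0, 'wy': -0.0, 'wz': -0.0}
{'dx': -0.0, 'dy': -0.0, 'dz': 0.64, 'wx': 0.0, 'wy': -0.0, 'wz': -0.0}
--
```

View pics/c4.png

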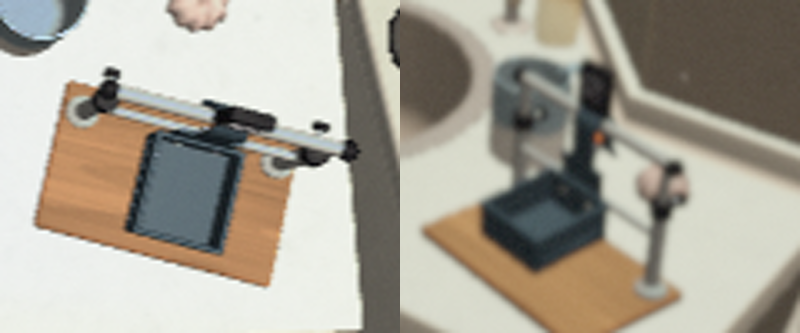

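Top: tray hangs square at crop (185,190) on the rail; side: orange latch at (598,138), shut below the rail. Lean about 3°. Now the red jar.

>>> {"name": "play_rows", "arguments": {
  "series": [
    {"dx": 0.05,"dy": 0.03,"dz": 0.5,"wx": -0.004,"wy": 0.003,"wz": 0},
    {"dx": 0,"dy": 0,"dz": 0.7,"wx": 0,"wy": 0,"wz": 0},
    {"dx": 0,"dy": 0,"dz": 0.7,"wx": 0,"wy": 0,"wz": 0},
    {"dx": 0,"dy": 0,"dz": 0.7,"wx": 0,"wy": 0,"wz": 0},
    {"dx": 0,"dy": 0,"dz": 0.58,"wx": 0,"wy": 0,"wz": 0}
  ]
}}

```text
t: 21.95
eef_pos: [0.5954, 0.3419, 0.092]
eef_rot: [0.001, 0.801, 0.599, 0.002]
force: [0.4, -0.0, -0.1]
gripper_width: 0.953
finger_force: 0.0
```

>>> {"name": "play_rows", "arguments": {
  "series": [
    {"dx": 0,"dy": 0,"dz": 0,"wx": 0,"wy": 0,"wz": 0},
    {"dx": 0,"dy": 0,"dz": 0,"wx": 0,"wy": 0,"wz": 0},
    {"dx": 0,"dy": 0,"dz": 0,"wx": 0,"wy": 0,"wz": 0},
    {"dx": 0,"dy": 0,"dz": 0,"wx": 0,"wy": 0,"wz": 0},
    {"dx": 0,"dy": 0,"dz": 0,"wx": 0,"wy": 0,"wz": 0}
  ],
  "claw": 0,
  "grip_force": 35
}}

```text
t: 22.58
eef_pos: [0.5977, 0.3437, 0.0954]
eef_rot: [0.001, 0.8, 0.6, 0.004]
force: [-0.8, -0.6, 6.2]
gripper_width: 0.51
finger_force: 36.2
```

>>> {"name": "play_rows", "arguments": {
  "series": [
    {"dx": 0,"dy": 0,"dz": -0.5,"wx": 0,"wy": 0,"wz": 0},
    {"dx": 0,"dy": 0,"dz": -0.9,"wx": 0,"wy": 0,"wz": 0},
    {"dx": 0,"dy": 0,"dz": -0.9,"wx": 0,"wy": 0,"wz": 0},
    {"dx": 0,"dy": 0,"dz": -0.9,"wx": 0,"wy": 0,"wz": 0},
    {"dx": 0,"dy": 0,"dz": -0.4,"wx": 0,"wy": 0,"wz": 0}
  ]
}}

```text
t: 23.2
eef_pos: [0.5966, 0.3433, 0.2769]
eef_rot: [0.001, 0.8, 0.6, 0.005]
force: [-0.5, -0.5, -0.6]
gripper_width: 0.51
finger_force: 35.9
```

Run:
```python
from h import *
plan((.46,.18,.27,-46.3,5),(.46,-.2,.27,-86.3,9),(.4694,-.3897,.27,-106.3,5))
```

```text
t23.20 [0.5966 0.3433 0.2769] head -16.33 tilt [0.0095 0.0041] F [-0.5 -0.5 -0.6] w 0.51
{'dx': -0.781, 'dy': -0.341, 'dz': 0.02, 'wx': 0.001, 'wy': -0.002, 'wz': 0.105}
{'dx': -0.812, 'dy': -0.258, 'dz': 0.021, 'wx': 0.001, 'wy': -0.002, 'wz': 0.105}
{'dx': -0.834, 'dy': -0.171, 'dz': 0.023, 'wx': 0.001, 'wy': -0.002, 'wz': 0.105}
{'dx': -0.848, 'dy': -0.083, 'dz': 0.025, 'wx': 0.001, 'wy': -0.002, 'wz': 0.105}
{'dx': -0.852, 'dy': 0.006, 'dz': 0.026, 'wx': 0.001, 'wy': -0.002, 'wz': 0.105}
--
{'dx': -0.583, 'dy': 0.611, 'dz': -0.0, 'wx': -0.0, 'wy': -0.0, 'wz': 0.078}
{'dx': -0.534, 'dy': 0.654, 'dz': -0.0, 'wx': -0.0, 'wy': -0.0, 'wz': 0.078}
{'dx': -0.482, 'dy': 0.693, 'dz': -0.0, 'wx': -0.0, 'wy': -0.0, 'wz': 0.078}
{'dx': -0.427, 'dy': 0.729, 'dz': -0.0, 'wx': -0.0, 'wy': -0.0, 'wz': 0.078}
{'dx': -0.369, 'dy': 0.759, 'dz': -0.0, 'wx': -0.0, 'wy': -0.0, 'wz': 0.078}
{'dx': -0.309, 'dy': 0.786, 'dz': -0.0, 'wx': -0.0, 'wy': -0.0, 'wz': 0.078}
{'dx': -0.247, 'dy': 0.807, 'dz': -0.0, 'wx': -0.0, 'wy': -0.0, 'wz': 0.078}
{'dx': -0.184, 'dy': 0.824, 'dz': -0.0, 'wx': -0.0, 'wy': -0.0, 'wz': 0.078}
{'dx': -0.12, 'dy': 0.836, 'dz': -0.0, 'wx': -0.0, 'wy': -0.0, 'wz': 0.078}
--
{'dx': -0.011, 'dy': 0.76, 'dz': -0.0, 'wx': -0.0, 'wy': -0.0, 'wz': 0.07}
{'dx': 0.042, 'dy': 0.759, 'dz': -0.0, 'wx': -0.0, 'wy': -0.0, 'wz': 0.07}
{'dx': 0.094, 'dy': 0.754, 'dz': -0.0, 'wx': -0.0, 'wy': -0.0, 'wz': 0.07}
{'dx': 0.147, 'dy': 0.745, 'dz': -0.0, 'wx': -0.0, 'wy': -0.0, 'wz': 0.07}
{'dx': 0.198, 'dy': 0.733, 'dz': -0.0, 'wx': -0.0, 'wy': -0.0, 'wz': 0.07}
--
```

>>> {"name": "play_rows", "arguments": {
  "series": [
    {"dx": -0.78,"dy": -0.34,"dz": 0,"wx": 0.001,"wy": -0.002,"wz": 0.105},
    {"dx": -0.81,"dy": -0.26,"dz": 0,"wx": 0.001,"wy": -0.002,"wz": 0.105},
    {"dx": -0.83,"dy": -0.17,"dz": 0,"wx": 0.001,"wy": -0.002,"wz": 0.105},
    {"dx": -0.85,"dy": -0.08,"dz": 0,"wx": 0.001,"wy": -0.002,"wz": 0.105},
    {"dx": -0.85,"dy": 0.01,"dz": 0,"wx": 0.001,"wy": -0.002,"wz": 0.105}
  ]
}}

```text
t: 23.82
eef_pos: [0.4585, 0.1788, 0.2725]
eef_rot: [0.001, 0.929, 0.37, -0.003]
force: [0.6, -1.0, -0.5]
gripper_width: 0.507
finger_force: 36.0
```

>>> {"name": "play_rows", "arguments": {
  "series": [
    {"dx": -0.58,"dy": 0.61,"dz": 0,"wx": 0,"wy": 0,"wz": 0.078},
    {"dx": -0.53,"dy": 0.65,"dz": 0,"wx": 0,"wy": 0,"wz": 0.078},
    {"dx": -0.48,"dy": 0.69,"dz": 0,"wx": 0,"wy": 0,"wz": 0.078},
    {"dx": -0.43,"dy": 0.73,"dz": 0,"wx": 0,"wy": 0,"wz": 0.078},
    {"dx": -0.37,"dy": 0.76,"dz": 0,"wx": 0,"wy": 0,"wz": 0.078}
  ]
}}

```text
t: 24.45
eef_pos: [0.4587, -0.0321, 0.2735]
eef_rot: [0.001, 0.983, 0.183, -0.003]
force: [0.6, 0.3, -1.1]
gripper_width: 0.511
finger_force: 36.1
```

>>> {"name": "play_rows", "arguments": {
  "series": [
    {"dx": -0.31,"dy": 0.79,"dz": 0,"wx": 0,"wy": 0,"wz": 0.078},
    {"dx": -0.25,"dy": 0.81,"dz": 0,"wx": 0,"wy": 0,"wz": 0.078},
    {"dx": -0.18,"dy": 0.82,"dz": 0,"wx": 0,"wy": 0,"wz": 0.078},
    {"dx": -0.12,"dy": 0.84,"dz": 0,"wx": 0,"wy": 0,"wz": 0.078},
    {"dx": -0.01,"dy": 0.76,"dz": 0,"wx": 0,"wy": 0,"wz": 0.07}
  ]
}}

```text
t: 25.08
eef_pos: [0.4597, -0.2395, 0.2742]
eef_rot: [0.002, 1.0, -0.007, -0.003]
force: [-0.1, -0.6, -1.1]
gripper_width: 0.512
finger_force: 36.1
```

>>> {"name": "play_rows", "arguments": {
  "series": [
    {"dx": 0.04,"dy": 0.76,"dz": 0,"wx": 0,"wy": 0,"wz": 0.07},
    {"dx": 0.09,"dy": 0.75,"dz": 0,"wx": 0,"wy": 0,"wz": 0.07},
    {"dx": 0.15,"dy": 0.74,"dz": 0,"wx": 0,"wy": 0,"wz": 0.07},
    {"dx": 0.2,"dy": 0.6,"dz": 0,"wx": 0,"wy": 0,"wz": 0.07},
    {"dx": 0,"dy": 0,"dz": 0,"wx": 0,"wy": 0,"wz": 0}
  ]
}}

```text
t: 25.7
eef_pos: [0.4676, -0.3849, 0.2736]
eef_rot: [0.002, 0.989, -0.146, -0.003]
force: [-0.2, 0.1, -0.6]
gripper_width: 0.51
finger_force: 36.1
```

Run:
```python
from h import *
h=np.radians(-16.3); u=np.array([np.cos(h),np.sin(h)]); v=np.array([-u[1],u[0]])
im,d,P=look("side"); t=np.array(get_obs()["eef_pos"])
D=P-t; H=np.stack([D[...,:2]@u,D[...,:2]@v,D[...,2]],-1)
m=(abs(H[...,0])<.04)&(abs(H[...,1])<.04)&(H[...,2]<-.025)&(H[...,2]>-.13); Q=H[m]; print(len(Q),Q[:,2].min())
for z in(-.035,-.055,-.075,-.09):
    q=Q[abs(Q[:,2]-z)<.01]; print(z,len(q),np.median(q,0).round(4) if len(q) else "")
plan((.4694,-.3897,.27,-106.3,1),(.4694,-.3897,.15,-106.3,4))
```

```text
370 -0.0933478319591248
-0.035 121 [-0.0157 -0.017  -0.0349]
-0.055 109 [-0.0172 -0.016  -0.0548]
-0.075 98 [-0.0158 -0.0167 -0.0744]
-0.09 61 [-0.0168 -0.0155 -0.0866]
t25.75 [ 0.4678 -0.3835  0.274 ] head -106.73 tilt [-0.0062 -0.0021] F [-0.3  0.4 -0.7] w 0.509
{'dx': 0.067, 'dy': 0.109, 'dz': 0.08, 'wx': 0.004, 'wy': 0.005, 'wz': -0.008}
--
{'dx': -0.0, 'dy': 0.0, 'dz': 0.6, 'wx': -0.0, 'wy': -0.0, 'wz': -0.0}
{'dx': -0.0, 'dy': 0.0, 'dz': 0.6, 'wx': -0.0, 'wy': -0.0, 'wz': -0.0}
{'dx': -0.0, 'dy': 0.0, 'dz': 0.6, 'wx': -0.0, 'wy': -0.0, 'wz': -0.0}
{'dx': -0.0, 'dy': 0.0, 'dz': 0.6, 'wx': -0.0, 'wy': -0.0, 'wz': -0.0}
--
```

>>> {"name": "play_rows", "arguments": {
  "series": [
    {"dx": 0.07,"dy": 0.11,"dz": 0.2,"wx": 0.004,"wy": 0.005,"wz": -0.008},
    {"dx": 0,"dy": 0,"dz": 0.6,"wx": 0,"wy": 0,"wz": 0},
    {"dx": 0,"dy": 0,"dz": 0.7,"wx": 0,"wy": 0,"wz": 0},
    {"dx": 0,"dy": 0,"dz": 0.6,"wx": 0,"wy": 0,"wz": 0},
    {"dx": 0,"dy": 0,"dz": 0.3,"wx": 0,"wy": 0,"wz": 0}
  ]
}}

```text
t: 26.38
eef_pos: [0.4693, -0.3879, 0.1525]
eef_rot: [-0.001, 0.99, -0.14, -0.001]
force: [0.1, 0.6, -1.2]
gripper_width: 0.511
finger_force: 36.2
```

>>> {"name": "play_rows", "arguments": {
  "series": [
    {"dx": 0,"dy": 0,"dz": 0,"wx": 0,"wy": 0,"wz": 0},
    {"dx": 0,"dy": 0,"dz": 0.04,"wx": 0,"wy": 0,"wz": 0},
    {"dx": 0,"dy": 0,"dz": 0.04,"wx": 0,"wy": 0,"wz": 0},
    {"dx": 0,"dy": 0,"dz": 0,"wx": 0,"wy": 0,"wz": 0}
  ]
}}

```text
t: 26.88
eef_pos: [0.4703, -0.3897, 0.152]
eef_rot: [0.001, 0.99, -0.141, 0.001]
force: [-1.1, 0.3, -1.4]
gripper_width: 0.51
finger_force: 36.2
```

>>> {"name": "play_rows", "arguments": {
  "series": [
    {"dx": 0,"dy": 0,"dz": 0.04,"wx": 0,"wy": 0,"wz": 0},
    {"dx": 0,"dy": 0,"dz": 0.02,"wx": 0,"wy": 0,"wz": 0},
    {"dx": 0,"dy": 0,"dz": 0,"wx": 0,"wy": 0,"wz": 0}
  ]
}}

```text
t: 27.25
eef_pos: [0.47, -0.3894, 0.148]
eef_rot: [0.001, 0.99, -0.141, 0.001]
force: [0.9, 1.0, -2.4]
gripper_width: 0.512
finger_force: 36.2
```

>>> {"name": "play_rows", "arguments": {
  "series": [
    {"dx": 0,"dy": 0,"dz": 0.04,"wx": 0,"wy": 0,"wz": 0},
    {"dx": 0,"dy": 0,"dz": 0.04,"wx": 0,"wy": 0,"wz": 0},
    {"dx": 0,"dy": 0,"dz": 0,"wx": 0,"wy": 0,"wz": 0}
  ]
}}

```text
t: 27.62
eef_pos: [0.4699, -0.3894, 0.1439]
eef_rot: [0.0, 0.99, -0.141, 0.0]
force: [0.1, -0.7, -1.3]
gripper_width: 0.509
finger_force: 36.2
```

>>> {"name": "play_rows", "arguments": {
  "series": [
    {"dx": 0,"dy": 0,"dz": 0.02,"wx": 0,"wy": 0,"wz": 0},
    {"dx": 0,"dy": 0,"dz": 0.02,"wx": 0,"wy": 0,"wz": 0},
    {"dx": 0,"dy": 0,"dz": 0,"wx": 0,"wy": 0,"wz": 0}
  ]
}}

```text
t: 28.0
eef_pos: [0.47, -0.3895, 0.1422]
eef_rot: [0.001, 0.99, -0.141, 0.001]
force: [0.2, -0.6, -1.3]
gripper_width: 0.511
finger_force: 36.2
```

>>> {"name": "play_rows", "arguments": {
  "series": [
    {"dx": 0,"dy": 0,"dz": 0.02,"wx": 0,"wy": 0,"wz": 0},
    {"dx": 0,"dy": 0,"dz": 0.02,"wx": 0,"wy": 0,"wz": 0},
    {"dx": 0,"dy": 0,"dz": 0,"wx": 0,"wy": 0,"wz": 0}
  ]
}}

```text
t: 28.38
eef_pos: [0.47, -0.3894, 0.1401]
eef_rot: [0.001, 0.99, -0.141, 0.001]
force: [0.5, 0.7, -0.5]
gripper_width: 0.506
finger_force: 36.2
```

>>> {"name": "play_rows", "arguments": {
  "series": [
    {"dx": 0,"dy": 0,"dz": 0.02,"wx": 0,"wy": 0,"wz": 0},
    {"dx": 0,"dy": 0,"dz": 0,"wx": 0,"wy": 0,"wz": 0}
  ]
}}

```text
t: 28.62
eef_pos: [0.47, -0.3895, 0.1391]
eef_rot: [0.001, 0.99, -0.141, 0.001]
force: [-0.1, -0.5, -1.6]
gripper_width: 0.506
finger_force: 36.2
```

>>> {"name": "play_rows", "arguments": {
  "series": [
    {"dx": 0,"dy": 0,"dz": 0.02,"wx": 0,"wy": 0,"wz": 0},
    {"dx": 0,"dy": 0,"dz": 0,"wx": 0,"wy": 0,"wz": 0}
  ]
}}

```text
t: 28.88
eef_pos: [0.47, -0.3895, 0.1381]
eef_rot: [0.001, 0.99, -0.141, 0.001]
force: [0.8, -0.2, -1.7]
gripper_width: 0.508
finger_force: 36.2
```

>>> {"name": "play_rows", "arguments": {
  "series": [
    {"dx": 0,"dy": 0,"dz": 0.02,"wx": 0,"wy": 0,"wz": 0},
    {"dx": 0,"dy": 0,"dz": 0,"wx": 0,"wy": 0,"wz": 0}
  ]
}}

```text
t: 29.12
eef_pos: [0.47, -0.3895, 0.1372]
eef_rot: [0.001, 0.99, -0.141, 0.001]
force: [1.0, -0.1, -0.4]
gripper_width: 0.511
finger_force: 36.2
```

>>> {"name": "play_rows", "arguments": {
  "series": [
    {"dx": 0,"dy": 0,"dz": 0.02,"wx": 0,"wy": 0,"wz": 0},
    {"dx": 0,"dy": 0,"dz": 0,"wx": 0,"wy": 0,"wz": 0}
  ]
}}

```text
t: 29.38
eef_pos: [0.4702, -0.3896, 0.137]
eef_rot: [0.001, 0.99, -0.141, 0.001]
force: [-0.9, 2.0, 1.4]
gripper_width: 0.508
finger_force: 36.5
```

Run:
```python
from h import *
h=np.radians(-16.3); u=np.array([np.cos(h),np.sin(h)]); v=np.array([-u[1],u[0]]); C=np.array([.4896,-.3935])
c=[]; plan()
for n in("top","side"):
    im,d,P=look(n); c.append(im)
L=np.stack([(P[...,:2]-C)@u,(P[...,:2]-C)@v,P[...,2]],-1)
m=(abs(L[...,1])<.05)&(L[...,2]>.06)&(L[...,2]<.09)&(L[...,0]<.03)&(L[...,0]>-.09); Q=L[m]
for a in np.arange(-.055,.03,.02):
    q=Q[abs(Q[:,0]-a)<.01]; print("  x",a.round(3),np.percentile(q[:,2],90).round(4) if len(q) else 0)
cv2.imwrite("pics/c5.png",np.hstack([cv2.resize(c[0][185:285,355:475],(400,333),interpolation=2),cv2.resize(c[1][200:300,310:430],(400,333),interpolation=2)]))
```

```text
t29.38 [ 0.4702 -0.3896  0.137 ] head -106.23 tilt [ 0.002  -0.0022] F [-0.9  2.   1.4] w 0.508
  x -0.055 0.0756
  x -0.035 0.0858
  x -0.015 0.0829
  x 0.005 0.0791
  x 0.025 0.0861
```

View pics/c5.png

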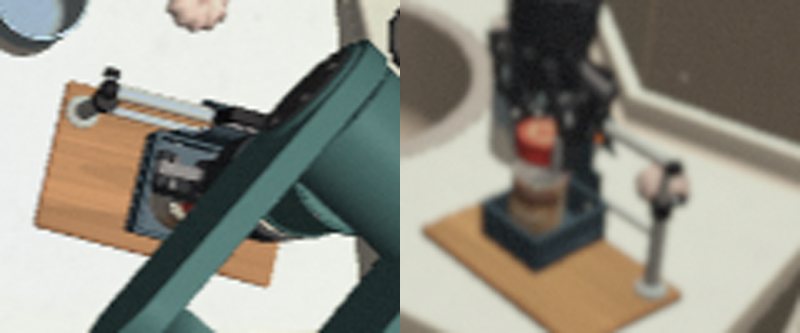

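The jar stands inside the tray (side crop (540,190)), base in contact with the floor, gripper clear of tab. Release and retreat upward.

>>> {"name": "play_rows", "arguments": {
  "series": [
    {"dx": 0,"dy": 0,"dz": 0,"wx": 0,"wy": 0,"wz": 0},
    {"dx": 0,"dy": 0,"dz": 0,"wx": 0,"wy": 0,"wz": 0},
    {"dx": 0,"dy": 0,"dz": 0,"wx": 0,"wy": 0,"wz": 0},
    {"dx": 0,"dy": 0,"dz": 0,"wx": 0,"wy": 0,"wz": 0}
  ],
  "claw": 75
}}

```text
t: 29.98
eef_pos: [0.47, -0.3895, 0.1361]
eef_rot: [0.001, 0.99, -0.141, 0.001]
force: [0.0, 0.5, -0.5]
gripper_width: 0.749
finger_force: 0.0
```

>>> {"name": "play_rows", "arguments": {
  "series": [
    {"dx": 0,"dy": 0,"dz": -0.2,"wx": 0,"wy": 0,"wz": 0},
    {"dx": 0,"dy": 0,"dz": -0.5,"wx": 0,"wy": 0,"wz": 0},
    {"dx": 0,"dy": 0,"dz": -0.7,"wx": 0,"wy": 0,"wz": 0},
    {"dx": 0,"dy": 0,"dz": -0.7,"wx": 0,"wy": 0,"wz": 0},
    {"dx": 0,"dy": 0,"dz": -0.6,"wx": 0,"wy": 0,"wz": 0}
  ]
}}

```text
t: 30.6
eef_pos: [0.47, -0.3894, 0.274]
eef_rot: [0.001, 0.99, -0.141, 0.002]
force: [-0.1, -0.4, -0.1]
gripper_width: 0.749
finger_force: 0.0
```

>>> {"name": "play_rows", "arguments": {
  "series": [
    {"dx": 0,"dy": -0.7,"dz": 0,"wx": 0,"wy": 0,"wz": 0},
    {"dx": 0,"dy": -0.9,"dz": 0,"wx": 0,"wy": 0,"wz": 0},
    {"dx": 0,"dy": -0.9,"dz": 0,"wx": 0,"wy": 0,"wz": 0},
    {"dx": 0,"dy": -0.9,"dz": 0,"wx": 0,"wy": 0,"wz": 0},
    {"dx": 0,"dy": -0.6,"dz": 0,"wx": 0,"wy": 0,"wz": 0}
  ]
}}

```text
t: 31.22
eef_pos: [0.5262, -0.1953, 0.2722]
eef_rot: [0.001, 0.99, -0.14, 0.002]
force: [-0.1, -0.0, -0.4]
gripper_width: 0.75
finger_force: 0.0
```

>>> {"name": "play_rows", "arguments": {
  "series": [
    {"dx": 0,"dy": 0,"dz": 0,"wx": 0,"wy": 0,"wz": 0},
    {"dx": 0,"dy": 0,"dz": 0,"wx": 0,"wy": 0,"wz": 0},
    {"dx": 0,"dy": 0,"dz": 0,"wx": 0,"wy": 0,"wz": 0},
    {"dx": 0,"dy": 0,"dz": 0,"wx": 0,"wy": 0,"wz": 0}
  ]
}}

```text
t: 31.72
eef_pos: [0.5255, -0.1982, 0.271]
eef_rot: [0.001, 0.99, -0.142, 0.001]
force: [0.0, 0.3, -0.4]
gripper_width: 0.749
finger_force: 0.0
```

Run:
```python
from h import *
c=[]; plan()
for n in("top","side"):
    im,d,P=look(n); c.append(im)
cv2.imwrite("pics/c6.png",np.hstack([cv2.resize(c[0][185:285,355:475],(400,333),interpolation=2),cv2.resize(c[1][200:300,310:430],(400,333),interpolation=2)]))
```

```text
t31.73 [ 0.5255 -0.1982  0.271 ] head -106.32 tilt [ 0.0011 -0.0017] F [ 0.   0.3 -0.4] w 0.749
```

View pics/c6.png

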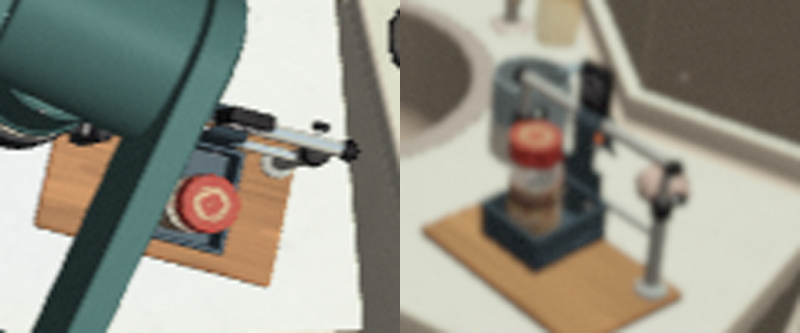

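The jar stands upright in the tray (side crop (537,185)), the holder hangs square with its latch orange at (598,138), and the robot is clear.

```bash
python3 -c "
from bench import *
print(hand_in())"
```

```text
the job is handed in; nothing more can be done
None
```

The holder hangs square on the top rail with its latch shut, checked by an upward tug it resisted; the red-capped jar stands upright in the tray, nothing else was moved on purpose, and the job was handed in at about 32 s.

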